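# Swap the transit plug of a Y-strainer for its bayonet cap

## Robot

A 6-joint arm with a two-finger parallel gripper is mounted at the origin on the work surface. World frame = base frame: x ahead of the robot, y to its left, z up, the work surface at z = 0. Lengths are in mm, angles in rad, forces in N, time in s.
With the tool pointing down it reaches from about 250 to 800 mm from the base axis. Payload 8.5 kg.
Tool frame: the origin (TCP) lies at the very end of the fingers, on their centre line; the grasp point (between the pads) lies 19 mm behind it; z points along the fingers, y is the direction in which the jaws open and shut (so a half turn about z gives the same grasp; the last joint's range is limited). The gripper opens to 85 mm and grips with 20 to 120 N. Pads are 22 mm wide; open, the fingers measure 114 mm over their backs; the gripper's body (76 mm by 85 mm) begins 54 mm behind the grasp point. The pads swing forward as they close: fully open they stand 13 mm farther back than shut.
Start: joints at [1.144, 0.238, -0.013, 1.319, 0, 1.571], TCP at [217.308, 477.863, 206.776] pointing down, gripper open.
Joint ranges: [-2.66, 2.66], [-1.03, 1.9], [-1.14, 1.46], [-1.82, 2.27], [-1.45, 1.34], [-3.14, 3.14]. Speed limits (rad/s): [2.22, 2.22, 2.79, 3.14, 3.14, 3.14].

## Interface

Orientations are given as [roll, pitch, yaw] about the fixed x, y, z axes, in that order (R = Rz(yaw) Ry(pitch) Rx(roll)).
In Python, from bench import robot, viewer gives the robot as it stands.
- The arm moves only by the shell command python3 -m creep 'ROWS' [OPENING] [FORCE]. ROWS is JSON, a list of rows, each a list of 2 entries, a list of its own where there are three numbers: the shift along the world's x, y, z in cm, then the turn about the world's z in rad. A call has 1 to 10 rows; each row shifts and turns the pose as measured when the row begins; what a row does not reach is not made up. A row lasts 1/10 s, in which the tool goes at most 50 mm and 8.59 degrees, less where a joint would pass 70% of its speed; a pose out of reach is approached as far as the arm can. A call with a gripper value outside its range is refused whole. OPENING is the opening, from 0 (shut) to 1 (fully open), set as the call begins (- or left out, the last holds). The fingers move at their own pace and stop on an object; FORCE is the grip in N (left out, the last holds). Time passes only in rows, so rows that do not move let the fingers close. It gives the time, the measured TCP pose, the force and the opening at its end, in the units of the state.
- robot.get_state(): the state, without advancing time (a new reading comes with each control period).
- viewer.camera(name): name is "side" or "top"; returns the picture (480x640x3 uint8, red, green, blue); there is no depth.
- viewer.get_calibration(name): a dict with "fx", "fy", "cx", "cy" (pixels), "rvec" (rotation vector, rad) and "tvec" (3), from world to camera coordinates, as OpenCV has them. Camera axes: x right, y down, z forward; pixel columns grow to the right and rows downward; lengths in mm; the calibration is good to about 2 mm. A picture is of the moment at which its call begins. get_calibration takes no time and is no camera call.
- robot.hand_in(): hands the job in, once; it reports no verdict.
The state is a dict: "clock": time; "joints": joint angles; "joint_velocities": joint speeds; "effort": joint torques, N m; "tool_pos": TCP position; "tcp_rot": TCP orientation; "wrist_force": force on the tool from outside, world axes, zero at the start; "moment": the same for the moment, N m; "grip_width": finger opening in mm.
Only numpy, scipy, OpenCV 4.12 (cv2) and the standard library are available. Lean on these libraries where they do the work, as an engineer would, in place of code of your own. Each camera call takes 0.05 s, during which the arm holds its last target.

## Task

Take the yellow transit plug out of the strainer's leaning branch (push it in against the spring, turn it a quarter turn anticlockwise, let it rise and draw it out) and stand it upright in the blue tray. Then fit the steel cap with the black grip in its place: lugs in the notches, push in against the spring, a quarter turn clockwise to the stop, and let it spring back so that it is locked and seated. Leave everything else where it stands.

Things in the scene. Friction and masses are not known exactly. Their poses are not given: they have to be found in the camera images.
- strainer: fixed Y-strainer: blue pipe along its x, 200 mm long with 100 mm steel flanges at both ends (top 108 mm up), on wooden blocks on a plywood board; origin on the table under its centre. Its branch rises from the middle and leans 25 degrees from vertical towards the strainer's own -x.
- branch: mouth of the branch, 80 mm outside diameter, 171 mm above the table, round opening 49 mm; origin at the centre of its rim face, z outwards along the branch axis, y level. A closure's foot is at z = -16 mm when locked; at -20 or deeper it can turn; at -23 its flange meets the rim; resting on the spring in the notches it is at -10 mm.
- notch (a point): on the rim, 30 mm from the axis along the branch's +x, at one of the two opposite notches (20 mm wide, white marks on the outside) by which the lugs enter. The lip beside them is 10 mm deep; the lugs (tops 10 mm above the foot) pass under it and turn clockwise, seen looking into the mouth, 90 degrees to a solid stop; anticlockwise to unlock, also to a stop.
- pocket (a point): on the rim, 30 mm from the axis along the branch's -y, over one of the two opposite lock pockets (20 mm wide, red marks on the outside); the pocket's ceiling is 6 mm below the rim and the spring lifts the lugs up into it.
- plunger (a joint): spring plunger inside the branch, slides along its axis: 0 with a closure locked, +6 mm free (mouth empty), -7 mm fully pushed. It pushes outwards with about 5 N at +6 mm, 9 N at 0 and 14 N at -7 mm.
- plug_grip (a point): grip point of the plug: on its axis in the bar, 57 mm above its foot; pinch the bar across its 16 mm thickness, fingertips clear of the flange 24 mm below.
- cap_grip (a point): grip point of the steel cap: on its axis in the bar, 57 mm above its foot; pinch as for the plug.
- plug: yellow plastic transit plug, 0.14 to 0.26 kg: closure 76 mm across, 73 high; origin at the centre of its foot, z up its axis. Spigot 42 mm diameter, 23 long; flange 76 diameter, 23 to 33 mm up; grip bar 70 long, 16 thick, 33 to 73 mm up. Two opposite lugs 14 mm wide, 4 to 10 mm up, reach 33 mm from the axis, in line with the bar. Bar and lugs lie along its own y. It starts locked in the branch.
- cap: steel bayonet cap with black grip bar, 0.25 to 0.46 kg: closure 76 mm across, 73 high; origin at the centre of its foot, z up its axis. Spigot 42 mm diameter, 23 long; flange 76 diameter, 23 to 33 mm up; grip bar 70 long, 16 thick, 33 to 73 mm up. Two opposite lugs 14 mm wide, 4 to 10 mm up, reach 33 mm from the axis, in line with the bar. Bar and lugs lie along its own x. It starts standing on its foot on the green mat.
- tray: fixed blue open tray 200 (x) by 240 (y) by 40 mm high, 5 mm walls and floor; origin under its centre. The plug goes in its free half, beside the black end cap.
- mat: fixed green mat 340 (x) by 200 (y) by 4 mm; origin under its centre.
- endcap: bystander: black pipe end cap, 56 mm diameter, 35 mm high, standing in the tray's -y half; origin under its centre.
- carton_a: bystander: cardboard carton 70 x 90 x 60 mm high on the mat; origin under its centre.
- carton_b: bystander: cardboard carton 60 x 100 x 50 mm high on the mat; origin under its centre.
- tape: bystander: brown roll of tape, 96 mm diameter, 45 mm high, lying on the mat; origin under its centre.
- bottle: bystander: white bottle with red cap, 66 mm diameter, 190 mm high; origin under its centre.
- gauge: bystander: pressure gauge on a stand, foot 90 mm diameter, 225 mm high; origin under its foot.
- wrench: bystander: wrench 170 mm long lying on the table between robot and strainer.
Not all that is in view belongs to the job. Leave any orange look-alike of the plug alone.

How it is judged:
By the outcome, as a careful person would: the job done as asked, in the order asked, and still so for the second after the job is handed in, with the robot touching nothing.
It also fails if it takes over 66 s, if anything falls off the work surface, if the arm or the gripper's body presses on something with over 40 N, if the wrist force passes 120 N, or if a joint passes its speed limit or range.

## Working session

There is one attempt and no reset: what is moved stays moved. The work goes in short steps, Python scripts to look and compute and a shell command to move; the robot and the scene stay as the last step left them, time stands still between calls to the robot, and variables do not carry over. Pictures are saved under pics/ and viewed, and the job is handed in when it is done.

```bash
ls -la; mkdir -p pics; python3 - <<'E'
from bench import robot, viewer
import cv2
print(robot.get_state())
for n in ("side","top"):
    print(n,viewer.get_calibration(n))
    cv2.imwrite(f"pics/{n}0.png",viewer.camera(n)[:,:,::-1])
E
```

```text
total 12
drwxr-xr-x  3 agent agent 4096 Dec  6 20:04 .
drwxr-xr-x 23 root  root  4096 Dec  6 20:04 ..
drwxr-xr-x  2 agent agent 4096 Dec  6 20:04 pics
{'clock': 0.0, 'joints': array([ 1.14401821e+00,  2.38802952e-01, -1.42643010e-02,  1.31921475e+00,
        3.71773146e-06,  1.57076537e+00]), 'joint_velocities': array([ 0.00014613, -0.00061771, -0.00082114, -0.00153164,  0.00115599,
        0.00130785]), 'effort': array([ 2.97374427e-03, -5.38774645e+01,  3.46440840e+01,  1.82986341e-02,
        1.88938902e-04,  1.78006474e-05]), 'tool_pos': array([217.12560531, 477.48837231, 206.16212228]), 'tcp_rot': array([-3.14010698e+00, -3.76371679e-06,  2.71484548e+00]), 'wrist_force': array([0.13347554, 0.63768586, 0.25004127]), 'moment': array([-0.00032332, -0.05391156,  0.02128949]), 'grip_width': 85.34870085212192}
side {'fx': 534.7179594661209, 'fy': 534.7179594661209, 'cx': 317.22453622240363, 'cy': 236.4243677384342, 'rvec': array([ 2.15268464, -0.34271402,  0.16913931]), 'tvec': array([-518.98037307,  194.87159697, 1327.07541329])}
top {'fx': 451.9886584330529, 'fy': 451.9886584330529, 'cx': 313.8372232413641, 'cy': 242.03343138850076, 'rvec': array([ 2.14972283, -2.12526662,  0.16858303]), 'tvec': array([   7.99337259,  566.864007  , 1083.94186944])}
```

View pics/side0.png

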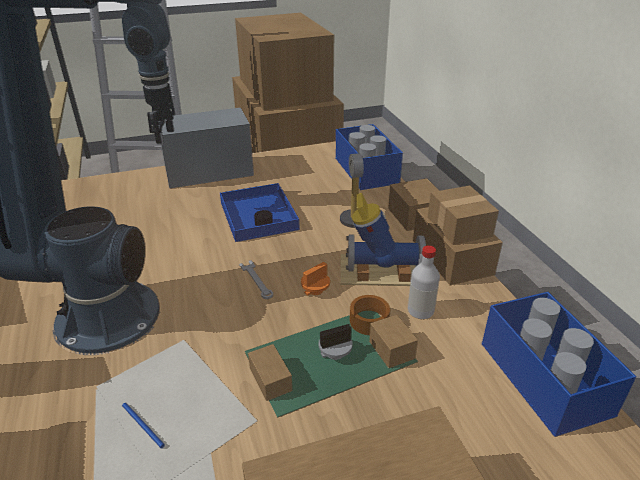

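View pics/top0.png

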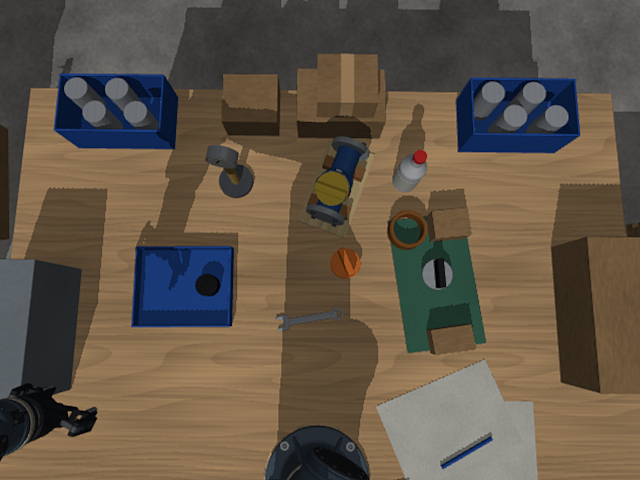

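The side picture shows the blue strainer at about (385,245), with the yellow plug at (367,212). The steel cap is at (335,342), the blue tray at (260,212) and the orange look-alike at (316,280). In the top picture the plug is at (333,187), the cap at (438,273), the tray at (184,287) and the look-alike at (346,263). There are two blue crates with bottles beyond them. Next I enlarge the crops.

```bash
cat > h.py <<'E'
import numpy as np, cv2
from bench import robot, viewer
def cam(n):
    c=viewer.get_calibration(n); K=np.array([[c['fx'],0,c['cx']],[0,c['fy'],c['cy']],[0,0,1.]])
    R=cv2.Rodrigues(np.array(c['rvec']))[0]; t=np.array(c['tvec'],float).ravel(); return K,R,t
def ray(n,p):
    K,R,t=cam(n); d=R.T@np.linalg.solve(K,[p[0],p[1],1.]); return -R.T@t,d/np.linalg.norm(d)
def onz(n,p,z):
    o,d=ray(n,p); return o+d*(z-o[2])/d[2]
def tri(ps,pt):
    o1,d1=ray('side',ps);o2,d2=ray('top',pt)
    A=np.stack([d1,-d2],1); s,_,_,_=np.linalg.lstsq(A,o2-o1,rcond=None)
    a=o1+d1*s[0];b=o2+d2*s[1]; return (a+b)/2,np.linalg.norm(a-b)
def proj(n,X):
    K,R,t=cam(n); x=K@(R@np.asarray(X,float)+t); return x[:2]/x[2]
def crop(src,dst,x0,y0,w,h,f):
    im=cv2.imread(src); cv2.imwrite(dst,cv2.resize(im[y0:y0+h,x0:x0+w],None,fx=f,fy=f,interpolation=cv2.INTER_CUBIC))
def shot(name,pre):
    im=viewer.camera(name)[:,:,::-1]; cv2.imwrite(f"pics/{pre}.png",im); return im
E
python3 - <<'E'
from h import *
crop("pics/side0.png","pics/c1.png",300,140,140,150,5) 
crop("pics/top0.png","pics/c2.png",280,120,120,170,3)
a=cv2.imread("pics/c1.png");print(a.shape)
crop("pics/side0.png","pics/c1.png",310,170,130,110,6)
crop("pics/top0.png","pics/c2.png",280,120,130,120,5)
crop("pics/side0.png","pics/c3.png",240,290,190,110,4)
E
```

```text
(750, 700, 3)
```

View pics/c1.png

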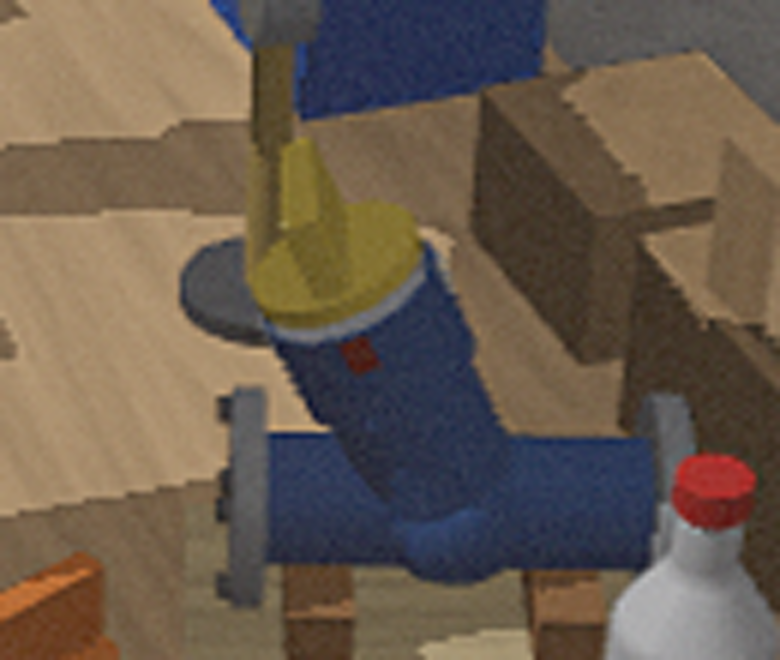

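View pics/c2.png

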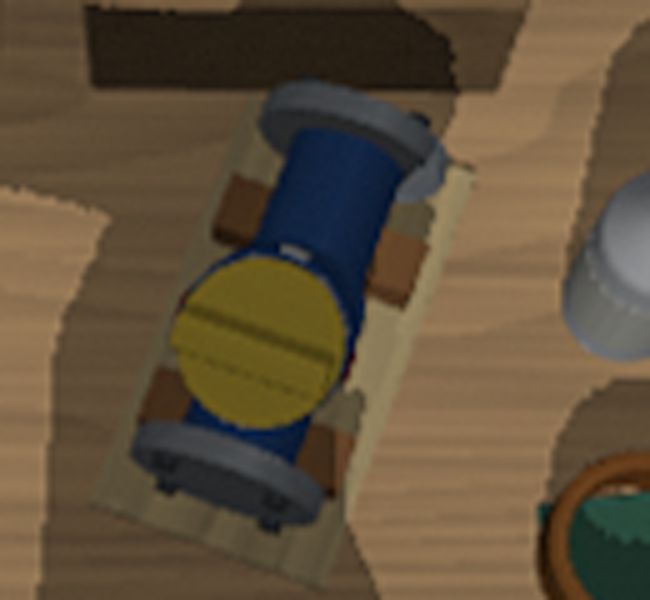

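View pics/c3.png

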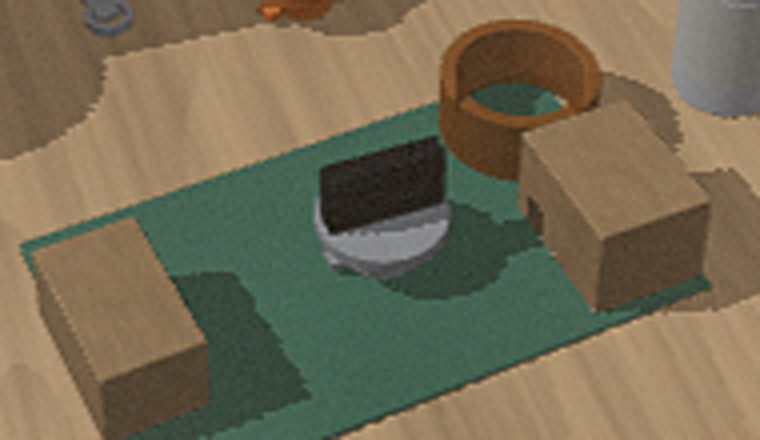

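```bash
python3 - <<'E'
from h import *
def enh(src,dst,x0,y0,w,h,f):
    im=cv2.imread(src)[y0:y0+h,x0:x0+w]; im=np.clip(im.astype(float)*1.9,0,255).astype(np.uint8)
    im=cv2.resize(im,None,fx=f,fy=f,interpolation=cv2.INTER_CUBIC)
    for i in range(0,w,10):
        cv2.putText(im,str(x0+i),(i*f,10),0,.35,(255,255,255),1); cv2.line(im,(i*f,0),(i*f,h*f),(90,90,90),1)
    for i in range(0,h,10):
        cv2.putText(im,str(y0+i),(0,i*f+10),0,.35,(255,255,255),1); cv2.line(im,(0,i*f),(w*f,i*f),(90,90,90),1)
    cv2.imwrite(dst,im)
enh("pics/side0.png","pics/d1.png",340,180,56,50,14)
enh("pics/top0.png","pics/d2.png",305,160,50,42,14)
E
```

```text
(no output)
```

View pics/d1.png

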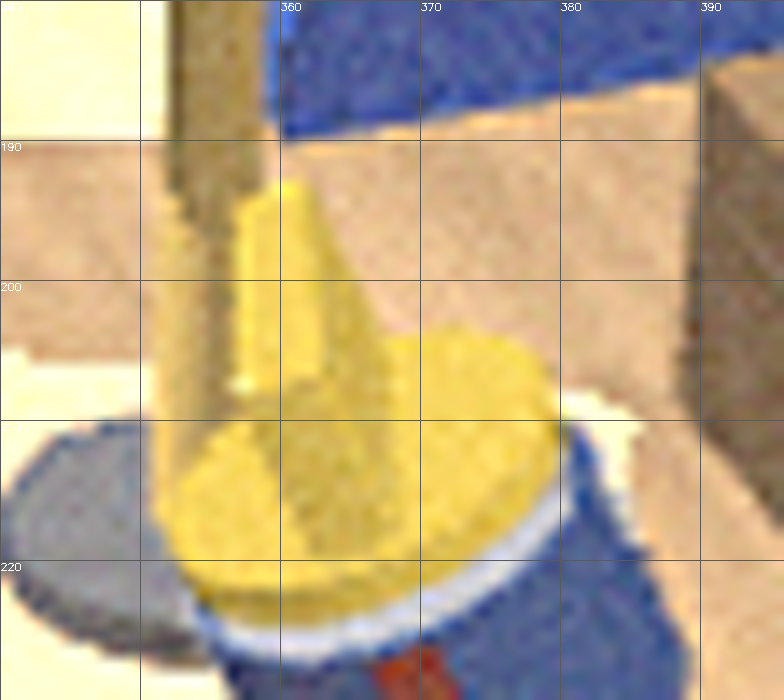

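View pics/d2.png

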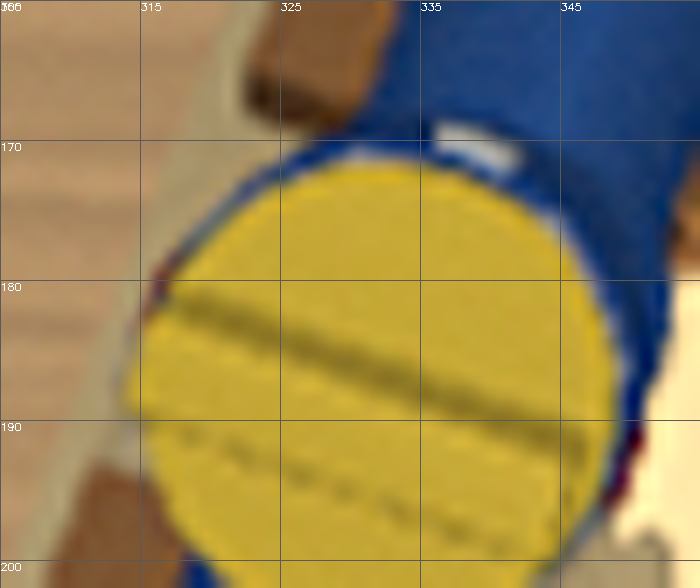

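```bash
python3 - <<'E'
from h import *
np.set_printoptions(precision=1,suppress=True)
print("cams",ray('side',(0,0))[0],ray('top',(0,0))[0])
print(tri((360,200.5),(330,191)))
a=onz('top',(315,186.3),220);b=onz('top',(345,196.5),220);print(a,b,np.linalg.norm(a-b),np.degrees(np.arctan2(b[1]-a[1],b[0]-a[0])))
# strainer pipe direction: bar edge lines in top
P0=np.array(tri((360,200.5),(330,191))[0])
for sd in (np.radians(-18),):
    s=np.array([np.cos(sd),np.sin(sd),0]); z=np.array([0,0,1.]);t=np.radians(25)
    zb=-np.sin(t)*s+np.cos(t)*z; xb=np.cos(t)*s+np.sin(t)*z; yb=np.cross(zb,xb)
    for u in (-1,1):
        for v in (-1,1):
            for h in (0,-40):
                X=P0+u*35*yb+v*8*xb+h*zb; print(u,v,h,proj('side',X),proj('top',X))
E
```

```text
cams [  199.8 -1095.6   910.1] [ 387.6   11.3 1160.2]
(array([652.5, -19.9, 216.6]), np.float64(3.177247042799948))
[660.   12.9 220. ] [638.2 -51.6 220. ] 68.08426752311954 -108.71503045101362
-1 -1 0 [357.3 209.1] [344.5 198.8]
-1 -1 -40 [363.5 221.4] [345.8 196. ]
-1 1 0 [363.3 206.8] [346.8 191.8]
-1 1 -40 [369.4 219.1] [348.  189.2]
1 -1 0 [355.7 194.9] [313.7 188.8]
1 -1 -40 [361.7 206.8] [316.1 186.3]
1 1 0 [361.4 192.6] [315.9 181.7]
1 1 -40 [367.3 204.6] [318.2 179.5]
```

The predicted corners agree with both pictures, so the plug's bar lies along y_b at 71° and s is about -18.7°. The height comes out 6 mm lower than the text gives. I check this against the cap, the tray and the mat.

```bash
cat >> h.py <<'E'
def enh(src,dst,x0,y0,w,h,f,g=1.9):
    im=cv2.imread(src)[y0:y0+h,x0:x0+w]; im=np.clip(im.astype(float)*g,0,255).astype(np.uint8)
    im=cv2.resize(im,None,fx=f,fy=f,interpolation=cv2.INTER_CUBIC)
    for i in range(0,w,10):
        cv2.putText(im,str(x0+i),(i*f,10),0,.35,(255,255,255),1); cv2.line(im,(i*f,0),(i*f,h*f),(90,90,90),1)
    for i in range(0,h,10):
        cv2.putText(im,str(y0+i),(0,i*f+10),0,.35,(255,255,255),1); cv2.line(im,(0,i*f),(w*f,i*f),(90,90,90),1)
    cv2.imwrite(dst,im)
E
python3 - <<'E'
from h import *
enh("pics/side0.png","pics/e1.png",310,315,60,50,12)
enh("pics/top0.png","pics/e2.png",415,250,50,44,12)
enh("pics/side0.png","pics/e3.png",210,175,100,70,8)
enh("pics/top0.png","pics/e4.png",130,235,110,100,7)
E
```

```text
(no output)
```

View pics/e1.png

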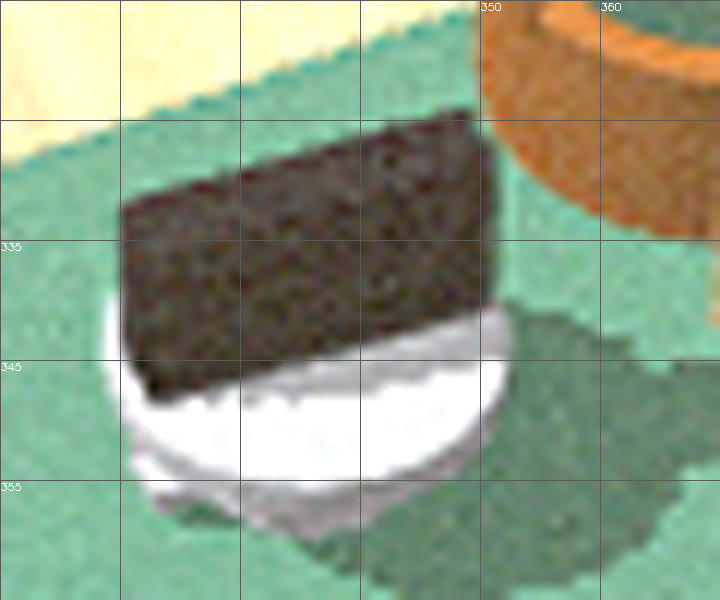

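View pics/e2.png

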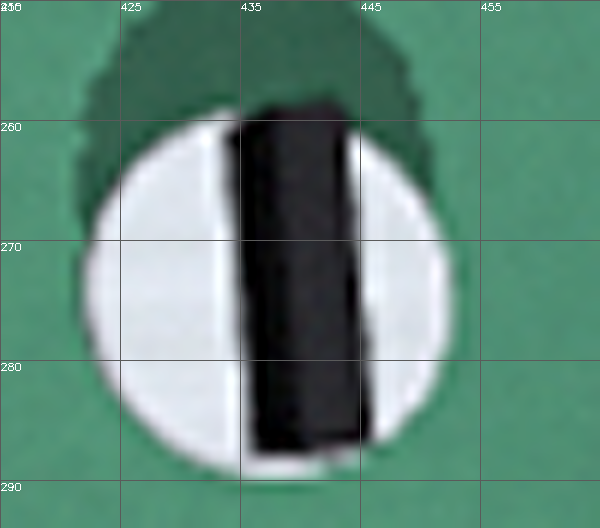

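View pics/e3.png

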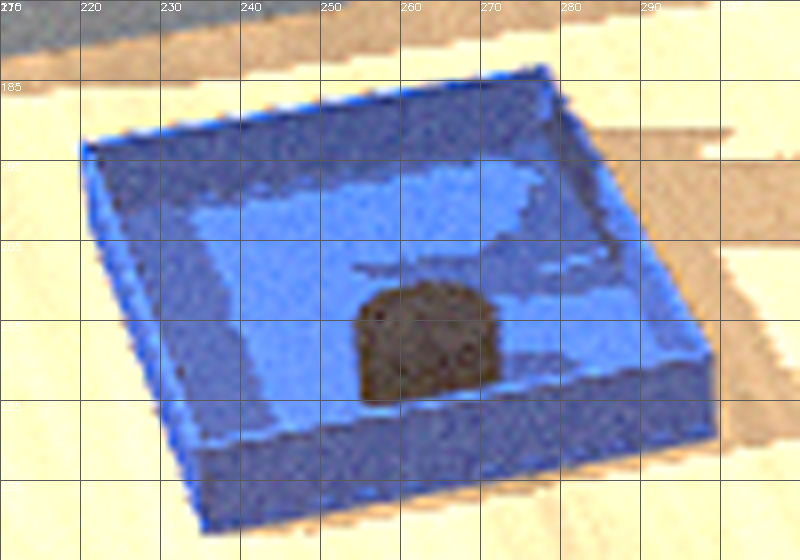

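View pics/e4.png

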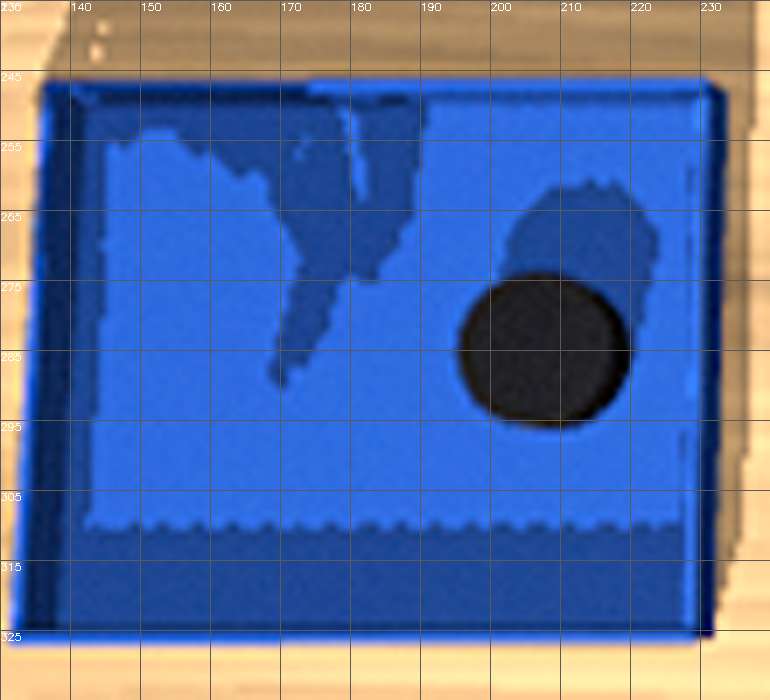

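```bash
python3 - <<'E'
from h import *
np.set_printoptions(precision=1,suppress=True)
print("cap -x,+y top corner",tri((320,331.7),(440,287.9)))
print("cap +x,+y",tri((349.3,324.2),(437.7,258.6)))
print("cap +x,-y",tri((351.3,327.1),(443.8,259.3)))
print("cap top by z=77:",[onz('top',p,77) for p in ((437.7,258.6),(443.8,259.3),(445.8,286.7),(440,287.9))])
# tray rim corners: (top view +x,+y)=(136.5,247) ; (+x,-y)=(232,246.5); (-x,-y)=(229.5,326.5);(-x,+y)=(132,326.5)
S=[(220.5,193),(277.5,183.5),(299,219),(235,231)]
T=[(132,326.5),(136.3,247),(231.5,246.5),(231.5,326)]
for a,b in zip(S,T): print("tray",tri(a,b), onz('top',b,40))
st=robot.get_state()['tool_pos'];print(st,proj('side',st),proj('top',st))
# gauge, bottle
print('gauge foot',onz('top',(237,183),10),'bottle top',tri((429,251),(419,157)))
print('endcap',onz('top',(207,285),35))
E
```

```text
cap -x,+y top corner (array([ 456.6, -289.9,   72.3]), np.float64(4.389633842715475))
cap +x,+y (array([ 526.9, -286.9,   70.9]), np.float64(3.213811396246741))
cap +x,-y (array([ 525.6, -300.7,   75. ]), np.float64(4.636844056915336))
cap top by z=77: [array([ 524.6, -284.9,   77. ]), array([ 523. , -299.5,   77. ]), array([ 457.2, -302. ,   77. ]), array([ 454.2, -288.1,   77. ])]
tray (array([356.4, 457.9,  32.3]), np.float64(5.3076323727812875)) [354.  455.4  40. ]
tray (array([552.3, 463.1,  30.3]), np.float64(2.0241715794941038)) [549.9 459.3  40. ]
tray (array([556.8, 221.6,  33.5]), np.float64(3.9934119725802044)) [553.9 220.7  40. ]
tray (array([359.8, 212.9,  37.8]), np.float64(3.7739648853178522)) [358.  212.8  40. ]
[217.2 477.5 206.2] [167.  147.9] [ 83.3 397.1]
gauge foot [727.5 218.7  10. ] bottle top (array([ 745. , -222.7,  177.8]), np.float64(2.821313635635232))
endcap [457.3 278.6  35. ]
```

```bash
python3 - <<'E'
from h import *
np.set_printoptions(precision=2,suppress=True)
enh("pics/side0.png","pics/f1.png",120,80,80,70,9,1.9)
enh("pics/top0.png","pics/f2.png",0,375,110,70,7,2.5)
st=robot.get_state();p=st['tool_pos'];j=st['tcp_rot'][2]+np.pi/2
a=np.array([np.cos(j),np.sin(j),0])
for w in (-42.5,42.5,-57,57):
    X=p+a*w+[0,0,13]; print(w,proj('side',X),proj('top',X))
# signed residual
for s,t in (((320,331.7),(440,287.9)),((349.3,324.2),(437.7,258.6)),((277.5,183.5),(136.3,247)),((235,231),(231.5,326)),((360,200.7),(330,191)),((429,251),(419,157))):
    o1,d1=ray('side',s);o2,d2=ray('top',t)
    A=np.stack([d1,-d2],1); k=np.linalg.lstsq(A,o2-o1,rcond=None)[0]; print((o1+d1*k[0])-(o2+d2*k[1]))
E
```

```text
-42.5 [171.01 138.23] [ 61.61 388.93]
42.5 [161.38 150.04] [ 98.62 407.75]
-57 [172.58 136.31] [ 55.35 385.74]
57 [159.65 152.16] [104.98 410.98]
[ 4.28 -0.86  0.5 ]
[ 3.09 -0.66  0.57]
[ 1.98 -0.37  0.14]
[ 3.72 -0.6  -0.21]
[ 2.85 -0.68  0.82]
[ 2.52 -0.68  1.07]
```

View pics/f1.png

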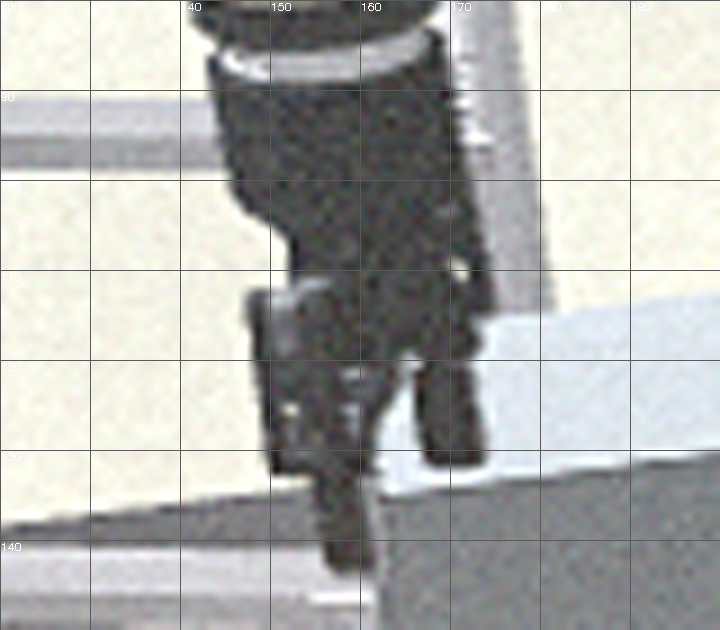

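View pics/f2.png

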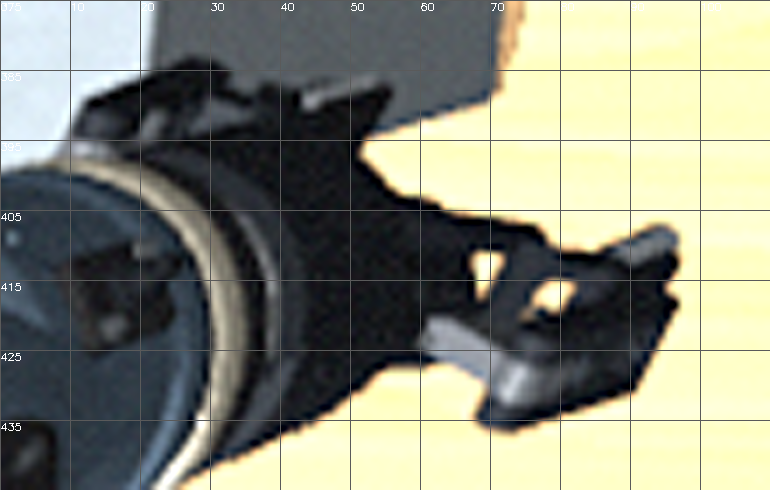

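```bash
python3 -m creep '[[[1,-1,2],-0.15],[[2.2,-2.5,1],-0.15],[[2.2,-2.5,1],-0.15],[[2.2,-2.5,1],-0.15],[[2.2,-2.5,1],-0.15],[[2.2,-2.5,1],-0.15],[[2.2,-2.5,1],-0.15],[[2.2,-2.5,1],-0.15],[[2.2,-2.5,1],-0.15],[[2.2,-2.5,1],-0.15]]' 0 40
```

```text
clock: 1.1
tool_pos: [427.4, 233.7, 315.4]
tcp_rot: [-3.132, 0.002, 1.209]
wrist_force: [0.7, 1.6, -0.2]
grip_width: -0.1
```

```bash
python3 -m creep '[[[2.2,-2.5,0],-0.15],[[2.2,-2.5,0],-0.15],[[2.2,-2.5,0],-0.15],[[2.2,-2.5,0],-0.15],[[2.2,-2.5,0],-0.15],[[2.2,-2.5,0],-0.15],[[2.2,-2.5,-0.5],-0.15],[[2.2,-2.5,-1],-0.15],[[2.2,-2.5,-1],-0.15],[[2.2,-2.5,-1],-0.15]]'
python3 - <<'E'
from h import *
np.set_printoptions(precision=2,suppress=True)
st=robot.get_state();p=st['tool_pos'];print(p,st['tcp_rot'],st['joints'])
shot('side','s1');shot('top','t1')
print(proj('side',p),proj('top',p))
u,v=proj('side',p).astype(int);enh("pics/s1.png","pics/g1.png",u-35,v-35,80,70,9,1.9)
u,v=proj('top',p).astype(int);enh("pics/t1.png","pics/g2.png",u-45,v-35,80,70,9,2.5)
E
```

```text
clock: 2.1
tool_pos: [648.9, -88.8, 278.8]
tcp_rot: [-3.077, 0.004, -0.168]
wrist_force: [1.4, 0.9, 0.1]
grip_width: 0.0
[648.91 -88.79 278.79] [-3.08  0.   -0.17] [-0.17  0.47  0.52  1.62  0.06  3.14]
[369.71 192.4 ] [365.4 184. ]
```

View pics/g1.png

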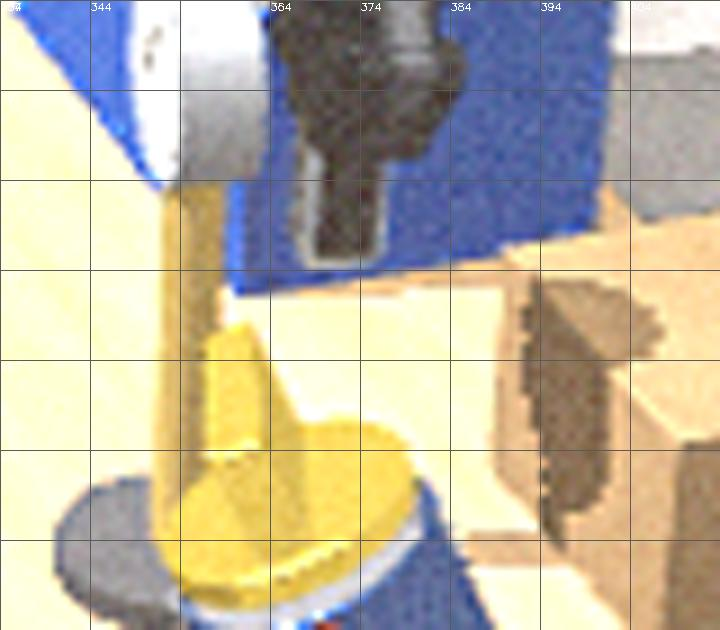

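View pics/g2.png

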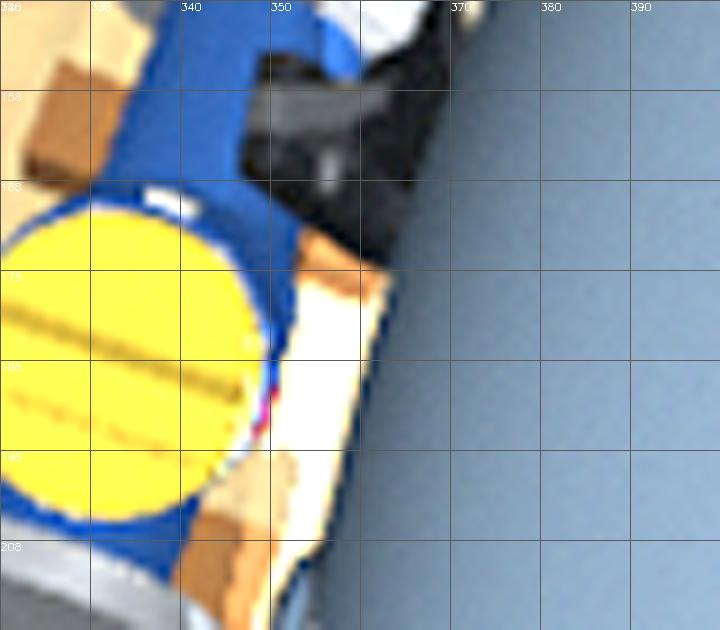

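```bash
python3 -m creep '[[[0,0.5,0],0.15],[[0,0.7,0],0.15],[[0,0.7,0],0.15],[[0,0.7,0],0.15],[[0,0.7,0],0.15],[[0,0.7,0],0.15],[[0,0.7,0],0.15],[[0,0.7,0],0.15],[[0,0.7,0],0.15],[[0,0.7,0],0.15]]'
python3 -m creep '[[[0,0,0],0.15],[[0,0,0],0.15],[[0,0,0],0.15],[[0,0,0],0.15],[[0,0,0],0.15],[[0,0,0],0.15],[[0,0,0],0.15],[[0,0,0],0.15],[[0,0,0],0.15],[[0,0,0],0.15]]'
python3 - <<'E'
from bench import robot
s=robot.get_state();print(s['joints'],s['tcp_rot'],s['joint_velocities'])
E
```

```text
clock: 3.2
tool_pos: [646.4, -27.9, 269.6]
tcp_rot: [-3.071, 0.016, 1.328]
wrist_force: [-0.2, -0.3, -0.4]
grip_width: -0.1
clock: 4.2
tool_pos: [644.5, -23.2, 265.1]
tcp_rot: [-3.064, 0.011, 2.828]
wrist_force: [0.0, -0.3, -0.8]
grip_width: -0.2
[ 0.0038061   0.46180881  0.46576961  1.58916605 -0.077445    0.3182706 ] [-3.06352589  0.0105231   2.82809735] [ 0.01819276 -0.10536956 -0.18280203 -0.18184782 -0.02864058 -1.47242308]
```

```bash
python3 - <<'E'
from h import *
np.set_printoptions(precision=2,suppress=True)
shot('side','s2');st=robot.get_state();p=st['tool_pos'];print(p,st['tcp_rot'],st['joint_velocities'])
shot('top','t2')
print(proj('side',p),proj('top',p))
enh("pics/s2.png","pics/g1.png",330,150,80,70,9,1.9)
enh("pics/t2.png","pics/g2.png",290,140,80,70,9,2.5)
E
```

```text
[644.29 -23.06 265.27] [-3.06  0.01  2.84] [-0.    0.01  0.03  0.03  0.    0.3 ]
[357.48 184.83] [332.52 187.72]
```

View pics/g1.png

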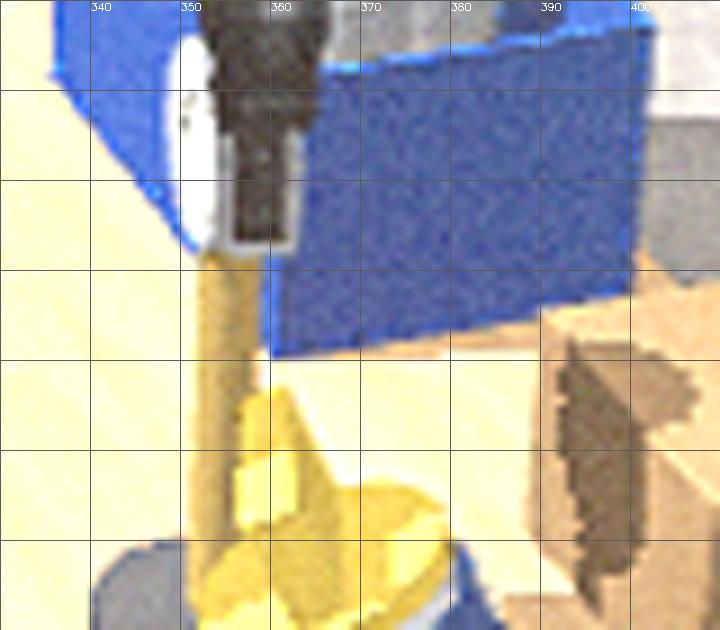

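View pics/g2.png

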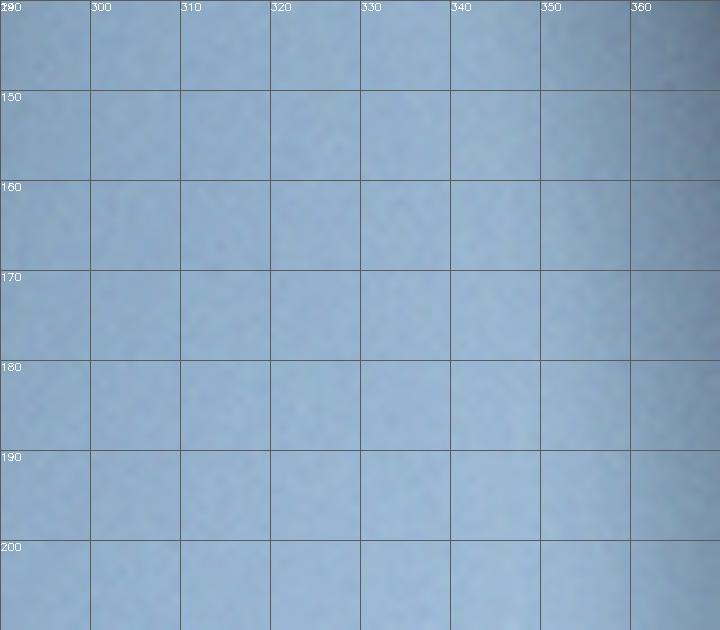

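```bash
python3 - <<'E'
from h import *
np.set_printoptions(precision=2,suppress=True)
p=np.array([644.3,-23.1,265.3])
for dz in (0,10,19):
  for x in (646,649,652):
    q=p+[0,0,dz]
    print(dz,x,proj('side',(x,-19.5,222.7))-proj('side',q),'obs (1.2,22.7)')
print([onz('top',q,222.7) for q in ((315,186.3),(345,196.5))])
E
```

```text
0 646 [-0.48 14.09] obs (1.2,22.7)
0 649 [ 0.63 13.9 ] obs (1.2,22.7)
0 652 [ 1.74 13.7 ] obs (1.2,22.7)
10 646 [-0.63 17.67] obs (1.2,22.7)
10 649 [ 0.49 17.47] obs (1.2,22.7)
10 652 [ 1.6  17.28] obs (1.2,22.7)
19 646 [-0.76 20.91] obs (1.2,22.7)
19 649 [ 0.36 20.72] obs (1.2,22.7)
19 652 [ 1.47 20.53] obs (1.2,22.7)
[array([659.22,  12.87, 222.7 ]), array([637.44, -51.43, 222.7 ])]
```

```bash
python3 -m creep '[[[0.6,0.4,-1],0],[[0,0,-1],0],[[0,0,-1],0],[[0,0,-0.5],0]]'
python3 -m creep '[[[0,0,-0.4],0],[[0,0,-0.4],0]]'
python3 -m creep '[[[0,0,-0.4],0],[[0,0,-0.3],0]]'
```

```text
clock: 4.7
tool_pos: [650.8, -18.4, 226.8]
tcp_rot: [-3.064, 0.01, 2.813]
wrist_force: [0.1, -0.2, -0.3]
grip_width: -0.2
clock: 4.9
tool_pos: [650.3, -18.5, 216.9]
tcp_rot: [-3.063, 0.008, 2.811]
wrist_force: [0.1, 0.6, 0.4]
grip_width: 0.1
clock: 5.1
tool_pos: [650.3, -18.6, 209.3]
tcp_rot: [-3.063, 0.008, 2.811]
wrist_force: [-0.7, -0.7, 0.4]
grip_width: 0.0
```

```bash
python3 - <<'E'
from h import *
shot('side','s3')
print(robot.get_state()['tool_pos'])
enh("pics/s3.png","pics/g1.png",330,150,80,75,9,1.9)
E
```

```text
[650.111247   -18.59464622 208.84178093]
```

View pics/g1.png

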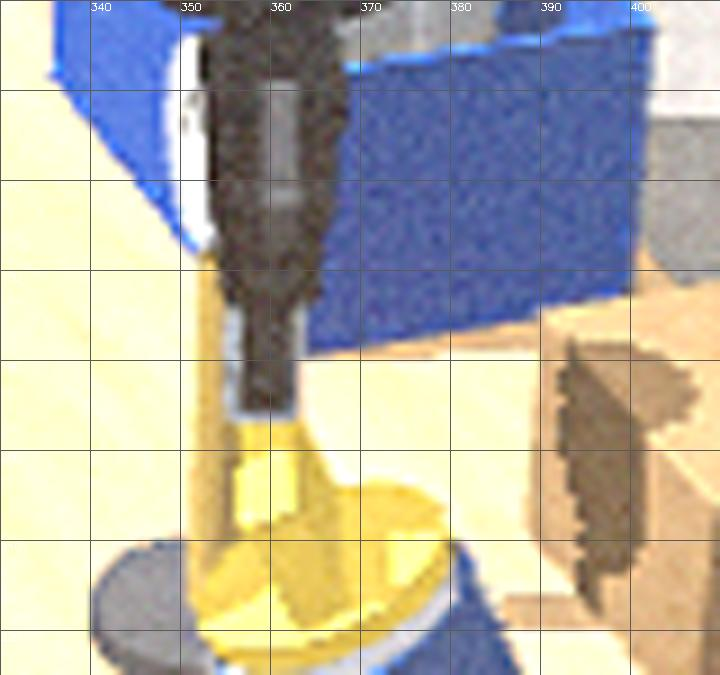

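```bash
python3 -m creep '[[[0,0,-0.3],0],[[0,0,-0.1],0]]'
python3 -m creep '[[[0,0,-0.2],0],[[0,0,-0.1],0]]'
python3 -m creep '[[[0,0,-0.2],0],[[0,0,-0.1],0]]'
```

```text
clock: 5.35
tool_pos: [650.3, -18.6, 204.9]
tcp_rot: [-3.063, 0.008, 2.811]
wrist_force: [0.6, 0.2, -0.0]
grip_width: 0.1
clock: 5.55
tool_pos: [650.4, -18.6, 202.0]
tcp_rot: [-3.063, 0.009, 2.811]
wrist_force: [-0.3, -0.1, 1.4]
grip_width: 0.2
clock: 5.75
tool_pos: [650.9, -18.6, 200.6]
tcp_rot: [-3.064, 0.012, 2.811]
wrist_force: [-1.5, -0.1, 7.7]
grip_width: -0.1
```

```bash
python3 -m creep '[[[0,0,-0.2],0],[[0,0,0],0]]'
```

```text
clock: 5.95
tool_pos: [651.3, -18.6, 200.8]
tcp_rot: [-3.065, 0.015, 2.811]
wrist_force: [-3.7, 0.4, 6.7]
grip_width: -0.2
```

```bash
python3 -m creep '[[[0,0,1],0],[[0.1,-0.1,0.5],0],[[0.2,-0.3,0.05],0],[[0,0,0.05],0],[[0,0,0.05],0],[[0,0,0.05],0]]' 1 40
python3 - <<'E'
from h import *
shot('side','s4')
enh("pics/s4.png","pics/g1.png",330,150,80,75,9,1.9)
E
```

```text
clock: 6.55
tool_pos: [655.0, -23.1, 219.3]
tcp_rot: [-3.065, 0.016, 2.811]
wrist_force: [0.3, 0.3, 0.2]
grip_width: 85.0
```

View pics/g1.png

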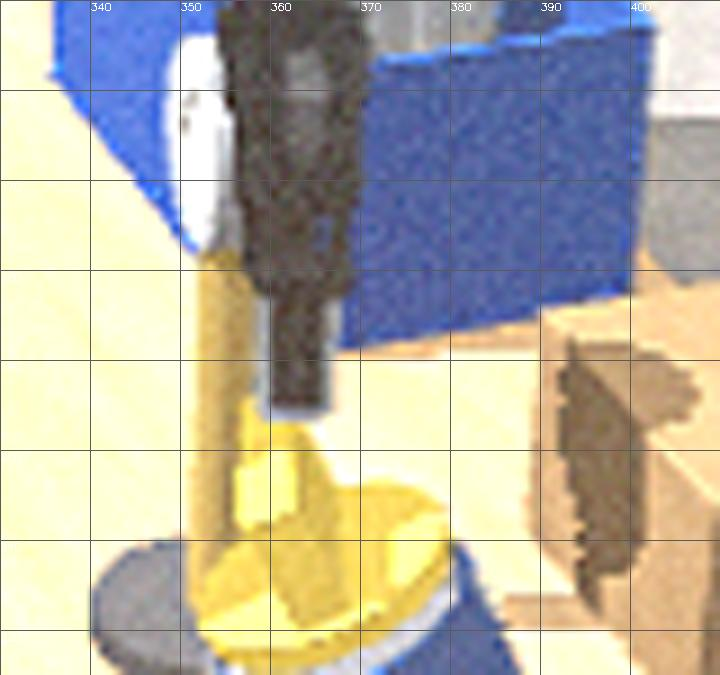

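```bash
python3 -m creep '[[[0,0,-1.2],0],[[0,0,-1.2],0],[[0,0,-1.2],0],[[0,0,-0.6],0],[[0,0,-0.2],0]]'
python3 - <<'E'
from h import *
shot('side','s5')
enh("pics/s5.png","pics/g1.png",330,160,80,75,9,1.9)
E
```

```text
clock: 7.1
tool_pos: [653.8, -22.9, 169.7]
tcp_rot: [-3.064, 0.013, 2.811]
wrist_force: [0.3, 0.3, -0.0]
grip_width: 85.6
```

View pics/g1.png

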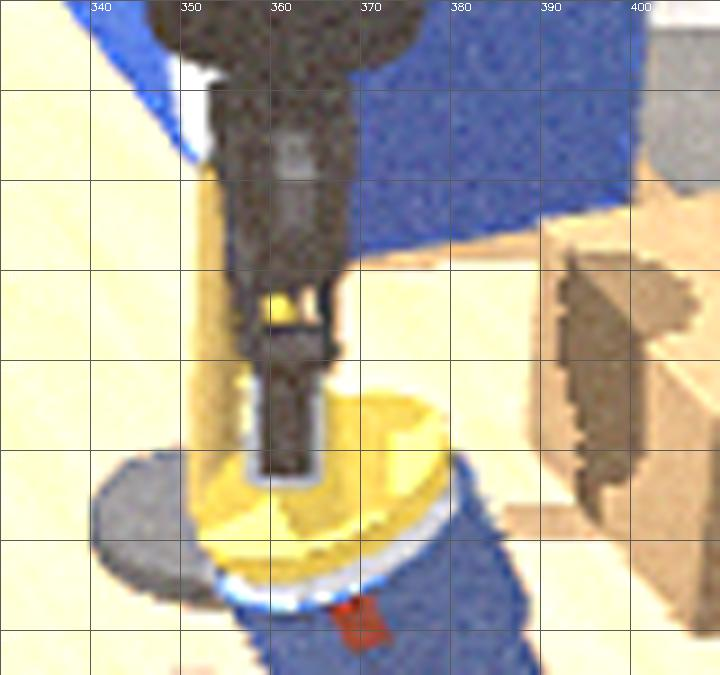

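```bash
python3 -m creep '[[[0,0,0.05],0],[[0,0,0.03],0],[[0,0,0.03],0],[[0,0,0.03],0],[[0,0,0],0]]' 0.6 70
```

```text
clock: 7.65
tool_pos: [653.6, -23.2, 171.2]
tcp_rot: [-3.064, 0.012, 2.811]
wrist_force: [-0.3, -0.9, -1.5]
grip_width: 68.1
```

```bash
python3 -m creep '[[[0.1,-0.03,-0.22],0],[[0.1,-0.03,-0.22],0],[[0.05,-0.02,-0.15],0]]'
python3 - <<'E'
from h import *
shot('side','s6')
enh("pics/s6.png","pics/g1.png",330,160,80,75,9,1.9)
E
```

```text
clock: 7.95
tool_pos: [655.0, -23.7, 168.3]
tcp_rot: [-3.064, 0.013, 2.811]
wrist_force: [-4.9, 0.3, 7.1]
grip_width: 68.7
```

View pics/g1.png

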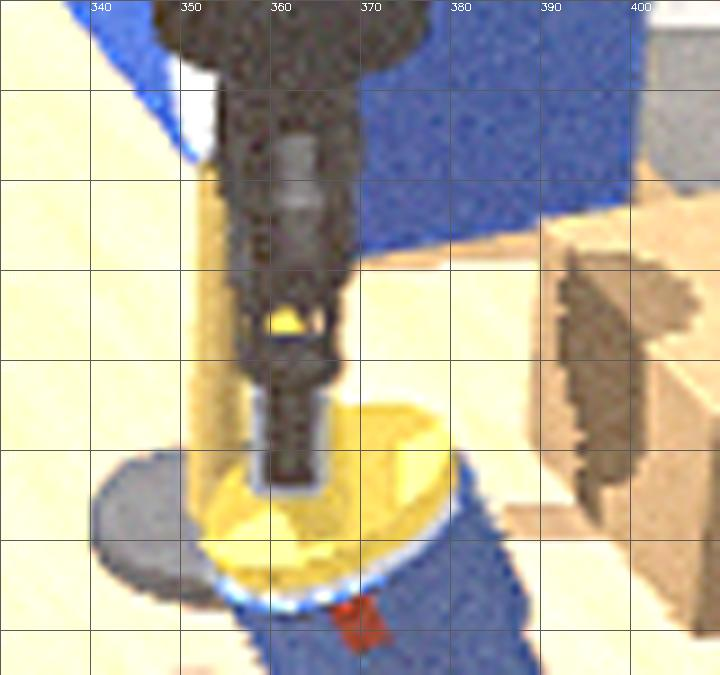

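```bash
python3 -m creep '[[[0.1,-0.03,-0.25],0],[[0.1,-0.03,-0.25],0],[[0.1,-0.03,-0.25],0]]'
```

```text
clock: 8.3
tool_pos: [656.4, -24.2, 165.4]
tcp_rot: [-3.065, 0.014, 2.812]
wrist_force: [-9.9, 0.9, 18.3]
grip_width: 68.5
```

```bash
python3 -m creep '[[[0.05,-0.02,-0.15],0.1],[[0.05,-0.02,-0.15],0.1],[[0.05,-0.02,-0.15],0.1]]'
```

```text
clock: 8.6
tool_pos: [657.0, -26.3, 165.9]
tcp_rot: [-3.061, 0.018, 3.114]
wrist_force: [28.2, 9.2, -29.8]
grip_width: 67.9
```

```bash
python3 - <<'E'
from h import *
shot('side','s7')
print(robot.get_state())
enh("pics/s7.png","pics/g1.png",330,160,80,75,9,1.9)
E
```

```text
{'clock': 8.65, 'joints': array([ 1.00572155e-03,  4.69283879e-01,  2.26756656e-01,  1.31039370e+00,
       -8.09979767e-02,  2.08785228e-02]), 'joint_velocities': array([ 0.0030153 ,  0.01378139,  0.02242794,  0.0146616 , -0.00317188,
        0.15272869]), 'effort': array([ -0.73007779, -72.57055521,  31.59395814,   3.87984037,
         0.18168996,  -0.18423865]), 'tool_pos': array([657.8889349 , -26.14365737, 165.79862979]), 'tcp_rot': array([-3.06098427,  0.01956068,  3.12178433]), 'wrist_force': array([ 8.54702719,  2.37081739, -2.08068185]), 'moment': array([-0.6053673, -1.7005959, -0.8365913]), 'grip_width': 68.18180146983687}
```

View pics/g1.png

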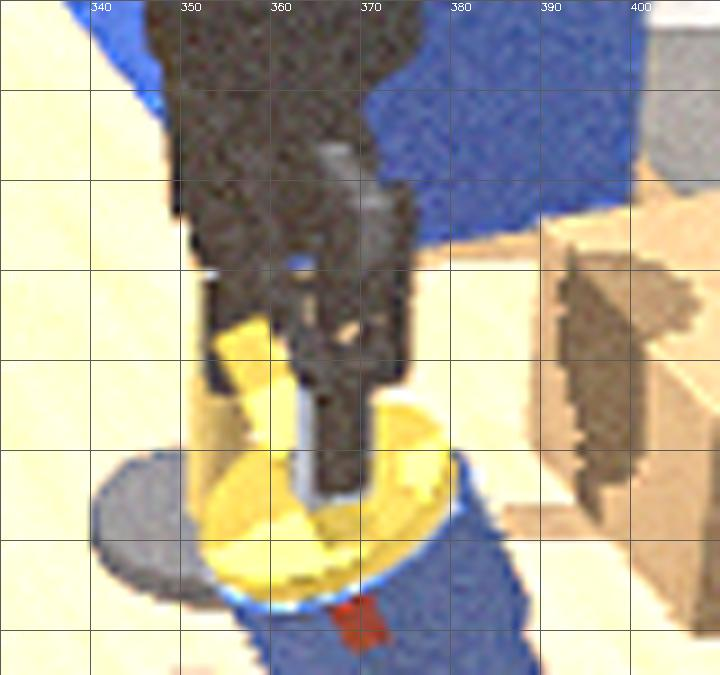

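```bash
python3 -m creep '[[[0,0,-0.05],0.1],[[0,0,-0.05],0.1]]'; python3 -m creep '[[[0,0,-0.05],0.1],[[0,0,-0.05],0.1],[[0,0,0],0]]'
```

```text
clock: 8.85
tool_pos: [664.8, -24.9, 165.7]
tcp_rot: [-3.061, 0.033, -2.961]
wrist_force: [13.3, 11.3, -8.5]
grip_width: 68.5
clock: 9.15
tool_pos: [670.8, -12.3, 168.0]
tcp_rot: [-3.075, 0.053, -2.745]
wrist_force: [1.2, 0.3, -1.9]
grip_width: 51.6
```

```bash
python3 - <<'E'
from h import *
shot('side','s8')
enh("pics/s8.png","pics/g1.png",330,160,80,75,9,1.9)
E
```

```text
(no output)
```

View pics/g1.png

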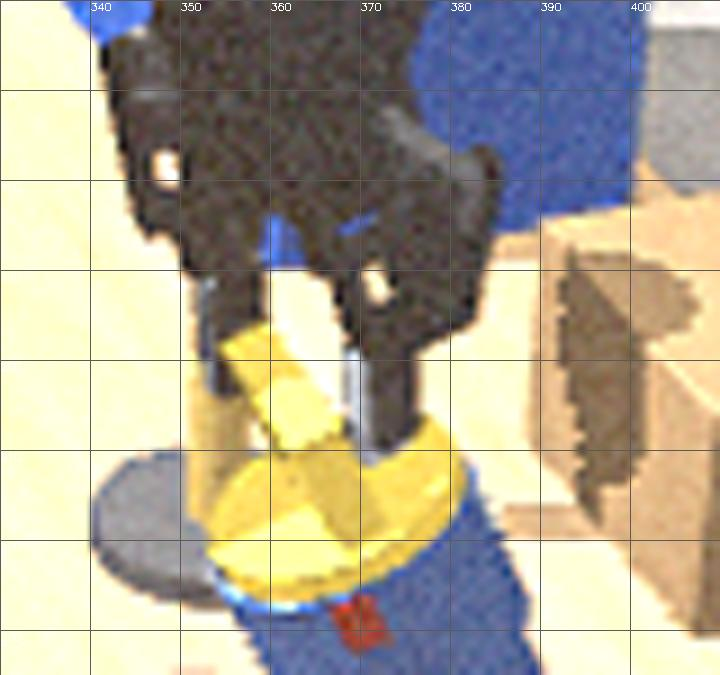

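```bash
python3 - <<'E'
from h import *
np.set_printoptions(precision=1,suppress=True)
for z in (213,219):
  f=onz('side',((354+359.5)/2,(198+195.5)/2),z+7);n=onz('side',((361+367.5)/2,(210+207.5)/2),z-7)
  d=n-f; print(f,n,np.linalg.norm(d),np.degrees(np.arctan2(-d[1],-d[0])),(f+n)/2)
s=robot.get_state();from scipy.spatial.transform import Rotation as Ro
R=Ro.from_euler('xyz',s['tcp_rot']).as_matrix();print(R)
# predicted top face corners for θ
sd=np.radians(-18.7);s_=np.array([np.cos(sd),np.sin(sd),0]);t=np.radians(25);z=np.array([0,0,1.])
zb=-np.sin(t)*s_+np.cos(t)*z; xb=np.cos(t)*s_+np.sin(t)*z; yb=np.cross(zb,xb)
P=np.array([650,-19.5,217])-4*zb
for th in (30,35,40,45):
    a=np.radians(th);b=np.cos(a)*yb-np.sin(a)*xb;n=np.cos(a)*xb+np.sin(a)*yb
    print(th,[proj('side',P+u*35*b+v*8*n) for u,v in((1,-1),(1,1),(-1,-1),(-1,1))],'bar hdg',np.degrees(np.arctan2(b[1],b[0])),'n hdg',np.degrees(np.arctan2(n[1],n[0])),np.degrees(np.arcsin(n[2])))
E
```

```text
[651.1  -5.  220. ] [656.4 -44.1 206. ] 41.88065320101609 97.7842155850716 [653.7 -24.5 213. ]
[647.1 -14.5 226. ] [652.5 -53.1 212. ] 41.39798967170713 97.93546322810582 [649.8 -33.8 219. ]
[[-0.9 -0.4  0.1]
 [-0.4  0.9 -0. ]
 [-0.1 -0.1 -1. ]]
30 [array([349.8, 200. ]), array([354.6, 196.5]), array([363.7, 207.4]), array([368.7, 203.7])] bar hdg 98.92113034755786 n hdg 13.798584870964282 21.469023519778915
35 [array([349. , 200.8]), array([353.6, 197.1]), array([364.7, 206.8]), array([369.4, 203. ])] bar hdg 103.69935655016116 n hdg 18.989442401431315 20.25437001841066
40 [array([348.4, 201.5]), array([352.6, 197.8]), array([365.8, 206.1]), array([370.1, 202.2])] bar hdg 108.55235458058803 n hdg 24.09487460759986 18.889520432245384
45 [array([347.8, 202.3]), array([351.6, 198.5]), array([366.8, 205.4]), array([370.7, 201.4])] bar hdg 113.4862611810453 n hdg 29.1137388189547 17.38771833485946
```

```bash
python3 -m creep '[[[0,0,0.2],0],[[0,0,1.5],0.1],[[0,0,2],0.15],[[0,0,2],0.15],[[-0.8,-0.3,1],0.15]]' 0.7 40
python3 - <<'E'
from h import *
np.set_printoptions(precision=1,suppress=True)
shot('side','s9')
enh("pics/s9.png","pics/g1.png",340,180,55,48,14,1.9)
E
```

```text
clock: 9.7
tool_pos: [662.6, -16.1, 236.4]
tcp_rot: [-3.073, 0.049, -2.192]
wrist_force: [-0.3, 0.1, -0.5]
grip_width: 59.7
```

View pics/g1.png

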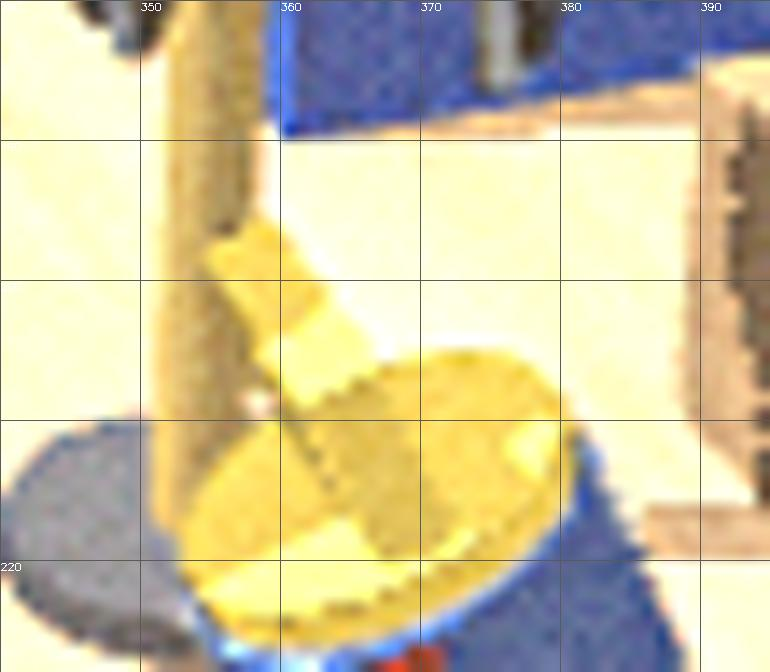

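```bash
cat >> h.py <<'E'
sd=np.radians(-18.7);S=np.array([np.cos(sd),np.sin(sd),0]);T_=np.radians(25)
ZB=-np.sin(T_)*S+np.array([0,0,np.cos(T_)]); XB=np.cos(T_)*S+np.array([0,0,np.sin(T_)]); YB=np.cross(ZB,XB)
def bar(th):
    a=np.radians(th); return np.cos(a)*YB-np.sin(a)*XB, np.cos(a)*XB+np.sin(a)*YB
E
python3 - <<'E'
from h import *
np.set_printoptions(precision=1,suppress=True)
P=np.array([650,-19.5,217])-4*ZB
for th in (15,20,25):
    b,n=bar(th)
    print(th,[proj('side',P+u*35*b+v*8*n) for u,v in((1,-1),(1,1),(-1,-1),(-1,1))],proj('side',P),'bar',np.degrees(np.arctan2(b[1],b[0])),'n',np.degrees(np.arctan2(n[1],n[0])),np.degrees(np.arcsin(n[2])))
E
```

```text
15 [array([352.4, 197.9]), array([357.9, 194.9]), array([360.2, 209.1]), array([365.9, 206. ])] [359.  201.8] bar 84.94973182841198 n -2.229727079672099 24.092934730763087
20 [array([351.5, 198.6]), array([356.8, 195.4]), array([361.4, 208.6]), array([366.9, 205.3])] [359.  201.8] bar 89.5561240109003 n 3.1802326724052064 23.398961869855906
25 [array([350.6, 199.3]), array([355.7, 195.9]), array([362.6, 208.1]), array([367.8, 204.5])] [359.  201.8] bar 94.20980712514368 n 8.526435214042042 22.521012118111
```

```bash
python3 -m creep '[[[-0.3,0,0.1],0.15],[[-0.2,0,0.1],0.15],[[-0.2,0,0.1],0.15],[[0,0,0],0.12],[[0,0,0],0]]' 0.45 30
python3 - <<'E'
from h import *
from scipy.spatial.transform import Rotation as Ro
np.set_printoptions(precision=3,suppress=True)
s=robot.get_state();R=Ro.from_euler('xyz',s['tcp_rot']).as_matrix();print(R,s['joints'],s['tool_pos'],'tip',s['tool_pos']-22*R[:,2])
shot('side','s10')
enh("pics/s10.png","pics/g1.png",330,160,80,75,9,1.9)
E
```

```text
clock: 10.25
tool_pos: [654.7, -20.0, 241.9]
tcp_rot: [-3.07, 0.047, -1.628]
wrist_force: [-0.2, 0.6, -0.5]
grip_width: 38.8
[[-0.057 -0.996  0.074]
 [-0.997  0.061  0.042]
 [-0.047 -0.072 -0.996]] [-0.054  0.402  0.311  1.407  0.046 -1.564] [654.735 -19.994 241.895] tip [653.099 -20.926 263.814]
```

View pics/g1.png

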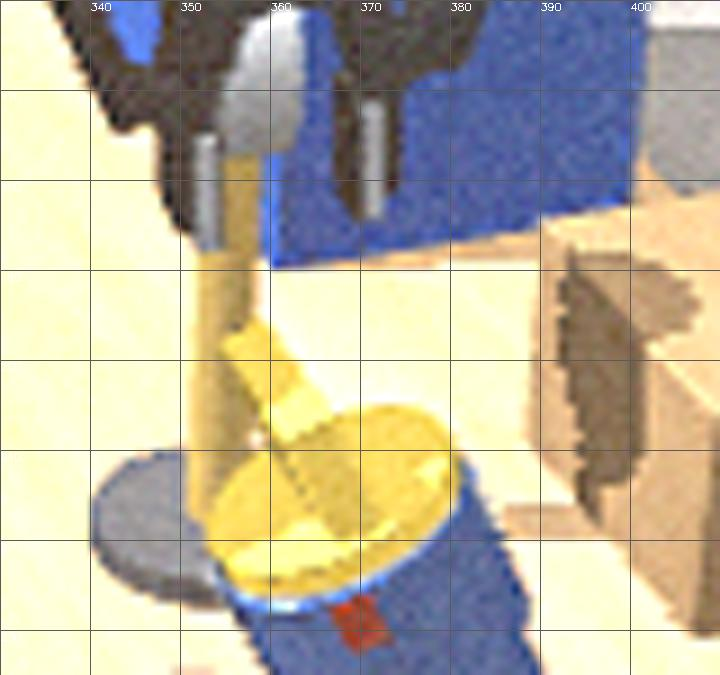

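```bash
python3 -m creep '[[[0.15,0.1,-1.2],0],[[0,0,-1.2],0],[[0,0,-1.2],0],[[0,0,-1.2],0],[[0,0,-0.5],0]]'
python3 -m creep '[[[0,0,-0.1],0],[[0,0,0.05],0],[[0,0,0.05],0]]' 0.1 30
python3 - <<'E'
from h import *
shot('side','s11')
enh("pics/s11.png","pics/g1.png",330,160,80,75,9,1.9)
E
```

```text
clock: 10.8
tool_pos: [656.4, -18.9, 183.6]
tcp_rot: [-3.071, 0.046, -1.653]
wrist_force: [0.8, -0.4, -0.6]
grip_width: 38.6
clock: 11.1
tool_pos: [657.9, -18.7, 182.7]
tcp_rot: [-3.069, 0.046, -1.657]
wrist_force: [3.0, 0.6, -6.3]
grip_width: 18.4
```

View pics/g1.png

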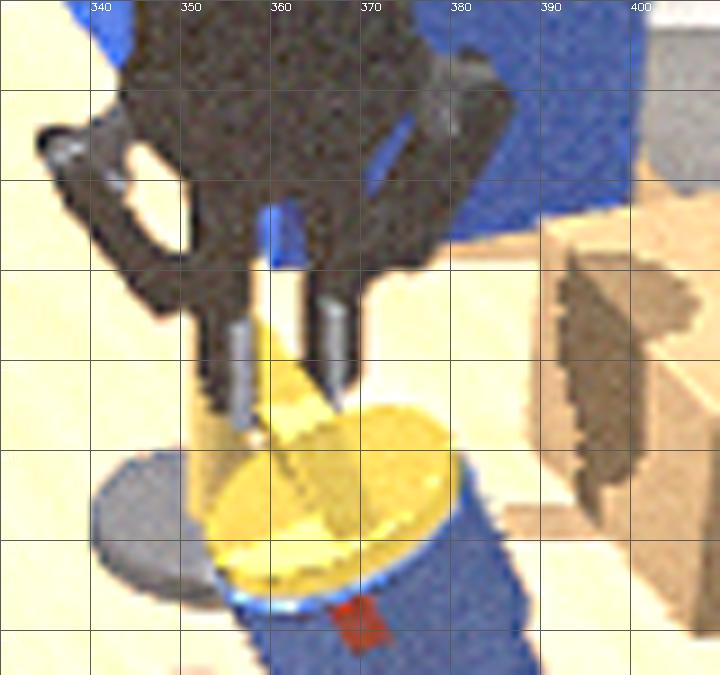

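```bash
python3 -m creep '[[[0,0,0],0.1],[[0,0,0],0.1],[[0,0,0],0.1]]'
python3 - <<'E'
from h import *
shot('side','s12')
enh("pics/s12.png","pics/g1.png",330,160,80,75,9,1.9)
E
```

```text
clock: 11.45
tool_pos: [658.0, -17.2, 183.6]
tcp_rot: [-3.068, 0.048, -1.35]
wrist_force: [0.7, 3.3, -0.3]
grip_width: 17.9
```

View pics/g1.png

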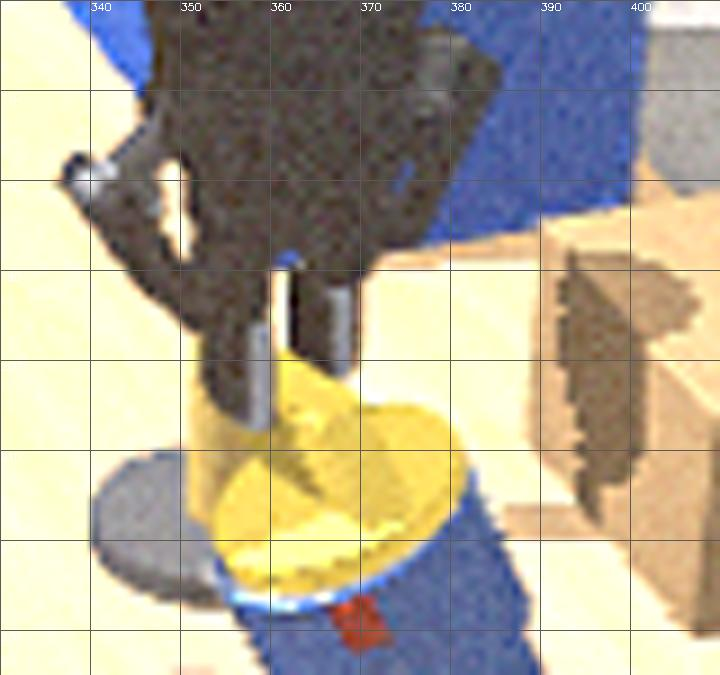

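```bash
python3 -m creep '[[[0,-0.05,0],0.1],[[0,-0.05,0],0.1],[[0,-0.05,0],0.1],[[0,-0.05,0],0.1]]'; python3 -m creep '[[[0,-0.05,0],0.1],[[0,-0.05,0],0.1],[[0,-0.05,0],0.1]]'
python3 - <<'E'
from h import *
shot('side','s13')
enh("pics/s13.png","pics/g1.png",330,160,80,75,9,1.9)
E
```

```text
clock: 11.9
tool_pos: [655.8, -17.4, 183.9]
tcp_rot: [-3.07, 0.053, -0.942]
wrist_force: [-5.5, 3.8, 2.6]
grip_width: 17.2
clock: 12.2
tool_pos: [652.5, -17.6, 183.7]
tcp_rot: [-3.073, 0.059, -0.639]
wrist_force: [-1.7, 2.5, -3.2]
grip_width: 16.3
```

View pics/g1.png

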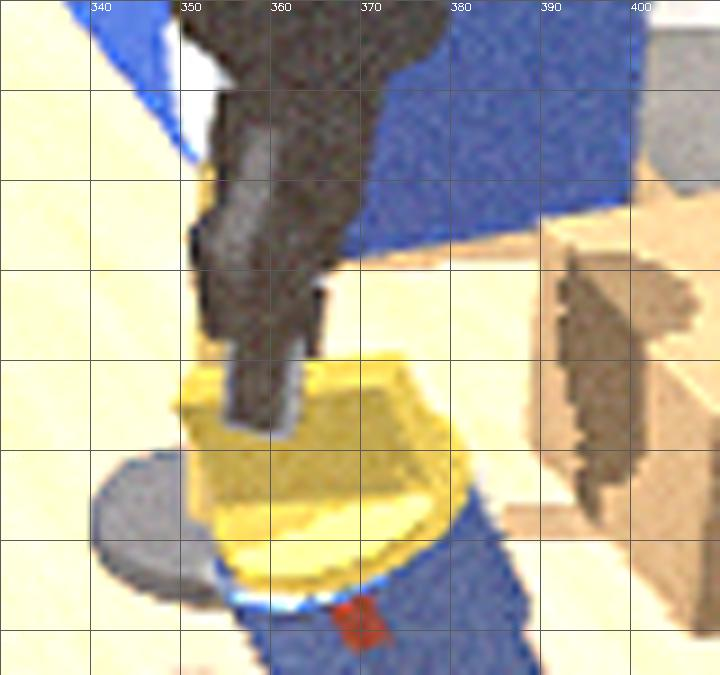

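```bash
python3 -m creep '[[[0,-0.05,0],0.1],[[0,-0.05,0],0.1],[[0,-0.03,0],0.08],[[0,-0.03,0],0.05]]'
python3 - <<'E'
from h import *
shot('side','s14');print(robot.get_state()['joints'],robot.get_state()['moment'])
enh("pics/s14.png","pics/g1.png",330,160,80,75,9,1.9)
E
```

```text
clock: 12.65
tool_pos: [648.8, -19.1, 184.8]
tcp_rot: [-3.077, 0.065, -0.309]
wrist_force: [-6.0, -1.8, 9.2]
grip_width: 15.0
[-0.06937916  0.50379639  0.33268146  1.44751091  0.07791434 -2.90405741] [-0.22300844  1.14877748 -0.03917438]
```

View pics/g1.png

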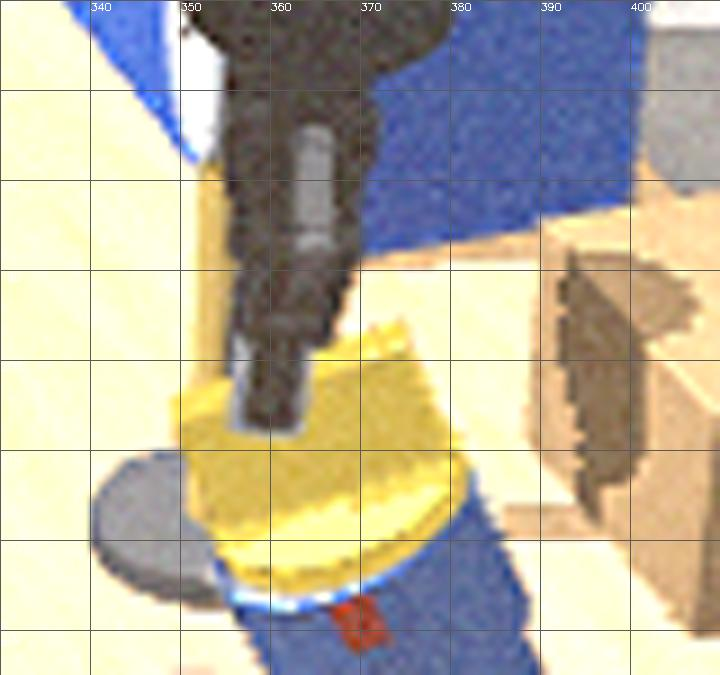

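```bash
python3 -m creep '[[[-0.2,0.07,0.4],0],[[-0.2,0.07,0.4],0.03],[[-0.2,0.07,0.4],0]]' 0.1 50
python3 - <<'E'
from h import *
shot('side','s15')
enh("pics/s15.png","pics/g1.png",330,160,80,75,9,1.9)
E
```

```text
clock: 13.0
tool_pos: [641.5, -18.0, 199.3]
tcp_rot: [-3.08, 0.064, -0.287]
wrist_force: [-0.0, 0.2, -2.3]
grip_width: 14.6
```

View pics/g1.png

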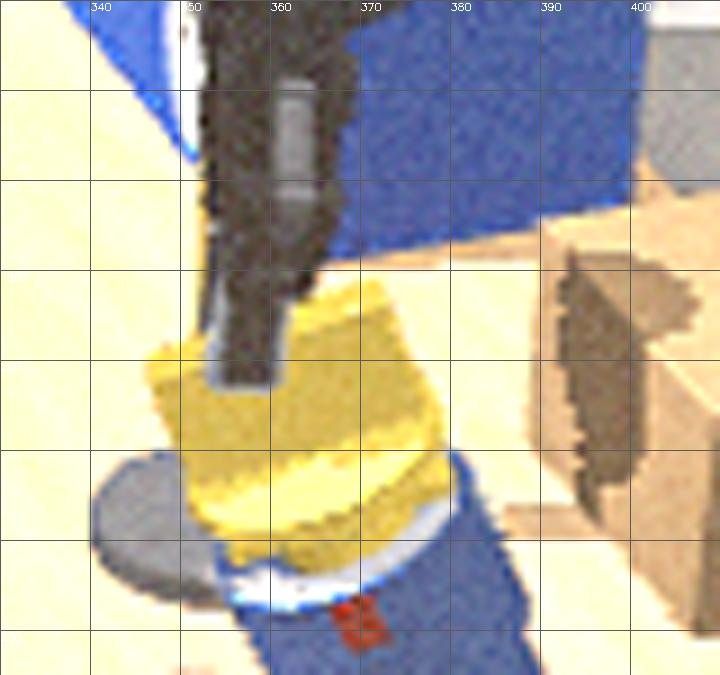

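```bash
python3 -m creep '[[[-0.3,0.1,0.7],0],[[-0.4,0.13,0.9],0],[[-0.4,0.13,0.9],0],[[-0.2,0.1,1.5],0],[[0,0,1.5],0]]'
python3 - <<'E'
from h import *
shot('side','s16')
enh("pics/s16.png","pics/g1.png",310,140,100,85,8,1.9)
E
```

```text
clock: 13.55
tool_pos: [625.9, -12.7, 256.7]
tcp_rot: [-3.081, 0.068, -0.292]
wrist_force: [-0.3, -0.6, -2.0]
grip_width: 14.3
```

View pics/g1.png

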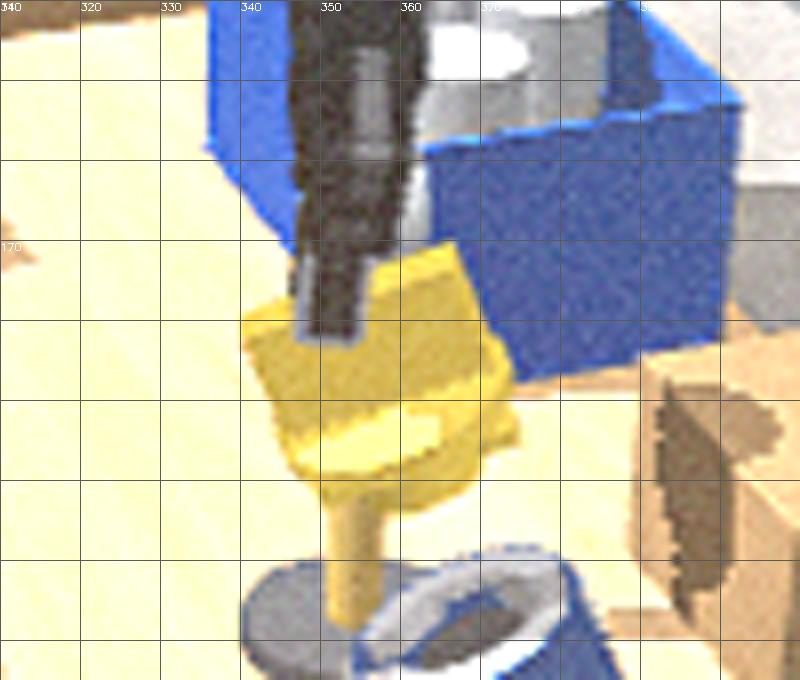

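```bash
python3 -m creep '[[[-0.8,1.5,0],0.03],[[-1.2,3,-0.2],0.03],[[-1.4,3.8,-0.4],0.03],[[-1.4,3.8,-0.5],0.03],[[-1.4,3.8,-0.5],0.03],[[-1.4,3.8,-0.5],0.03],[[-1.4,3.8,-0.5],0.03],[[-1.4,3.8,-0.5],0.03],[[-1.4,3.8,-0.5],0.03],[[-1.2,3.2,-0.5],0.03]]'
```

```text
clock: 14.6
tool_pos: [485.0, 342.2, 215.9]
tcp_rot: [-3.079, 0.064, 0.021]
wrist_force: [0.9, 0.3, -1.8]
grip_width: 14.4
```

```bash
python3 -m creep '[[[-0.2,2.5,-1],0],[[-0.2,2.2,-2],0],[[-0.1,0.5,-3],0],[[0,0,-2.5],0],[[0,0,-2],0]]'
python3 - <<'E'
from h import *
print(robot.get_state()['tool_pos'])
shot('side','s17');shot('top','t17')
enh("pics/s17.png","pics/g1.png",200,130,110,95,7,1.5)
enh("pics/t17.png","pics/g2.png",120,220,120,110,6,1.9)
E
```

```text
clock: 15.1
tool_pos: [471.6, 404.2, 108.4]
tcp_rot: [-3.075, 0.062, 0.036]
wrist_force: [-0.2, -0.3, -2.0]
grip_width: 14.3
[471.59376416 404.23028785 108.38964332]
```

View pics/g1.png

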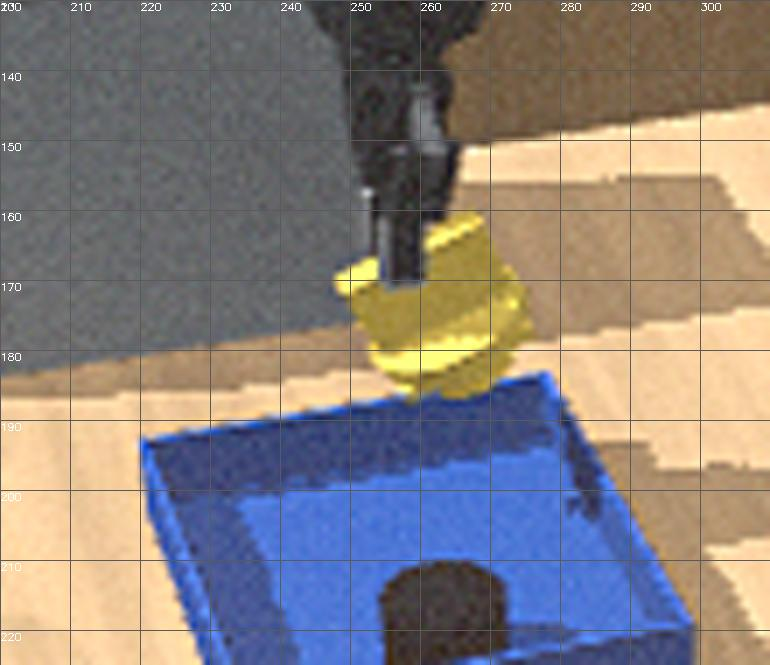

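View pics/g2.png

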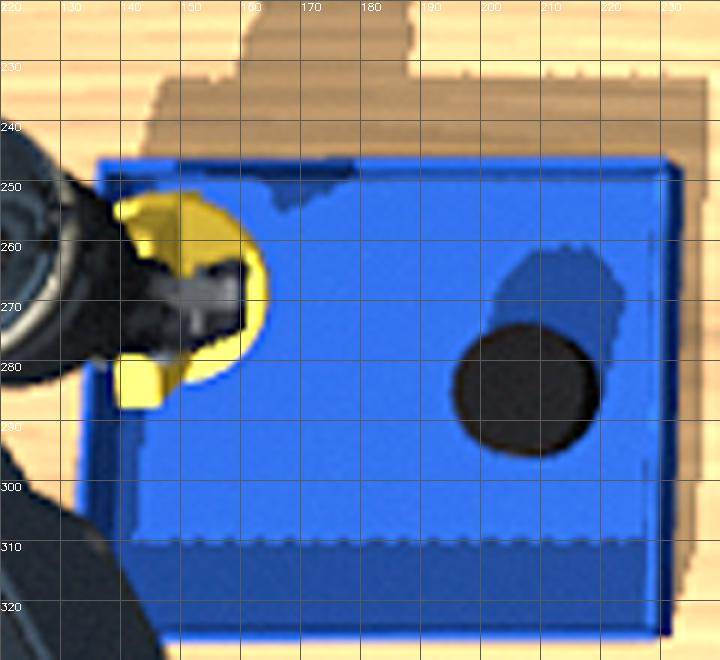

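```bash
python3 -m creep '[[[0,-0.3,-1.5],0],[[0,-0.3,-1.5],0],[[0,0,-1],0],[[0,0,-0.5],0]]' 0.1 30
python3 - <<'E'
from h import *
print(robot.get_state()['tool_pos'])
shot('side','s18')
enh("pics/s18.png","pics/g1.png",200,130,110,95,7,1.5)
E
```

```text
clock: 15.6
tool_pos: [470.0, 398.3, 64.8]
tcp_rot: [-3.075, 0.062, 0.038]
wrist_force: [-0.3, 0.4, -1.6]
grip_width: 14.2
[470.02847636 398.27580552  64.83746454]
```

View pics/g1.png

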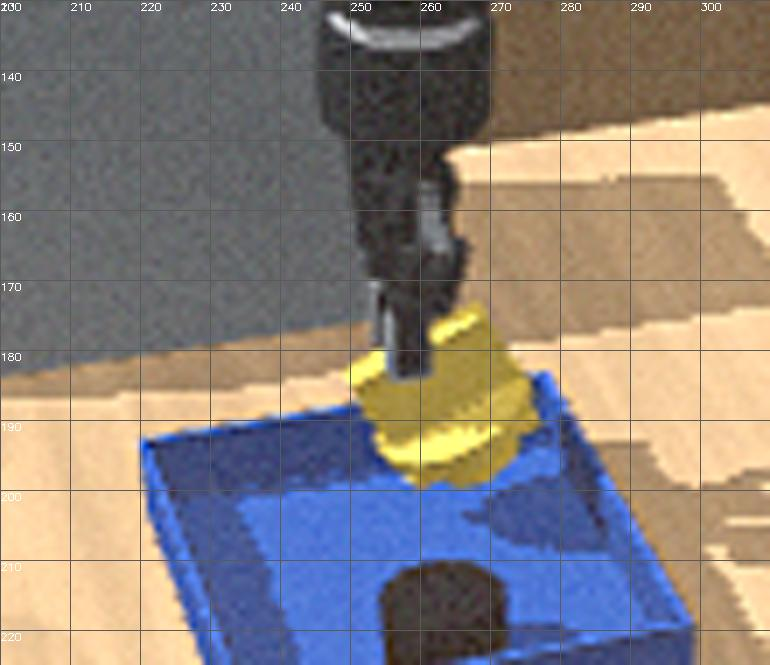

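```bash
python3 -m creep '[[[0.7,0,-0.4],0],[[0.7,0,-0.2],0],[[0.5,0,0],0]]' 0.1 25; python3 -m creep '[[[0.5,0,0],0],[[0.5,0,0],0]]'; python3 -m creep '[[[0.5,0,0],0],[[0.5,0,0],0]]'
```

```text
clock: 15.95
tool_pos: [490.7, 399.1, 59.9]
tcp_rot: [-3.074, 0.061, 0.039]
wrist_force: [-0.2, 0.7, -1.7]
grip_width: 14.7
clock: 16.15
tool_pos: [499.2, 399.1, 60.6]
tcp_rot: [-3.073, 0.066, 0.039]
wrist_force: [-19.0, -4.5, 14.7]
grip_width: 14.5
clock: 16.35
tool_pos: [501.0, 399.1, 62.0]
tcp_rot: [-3.07, 0.082, 0.042]
wrist_force: [-21.0, -0.2, 12.9]
grip_width: 14.5
```

```bash
python3 - <<'E'
from h import *
shot('side','s19');shot('top','t19')
enh("pics/s19.png","pics/g1.png",220,140,90,70,8,1.5)
enh("pics/t19.png","pics/g2.png",120,220,80,80,8,1.9)
E
```

```text
(no output)
```

View pics/g1.png

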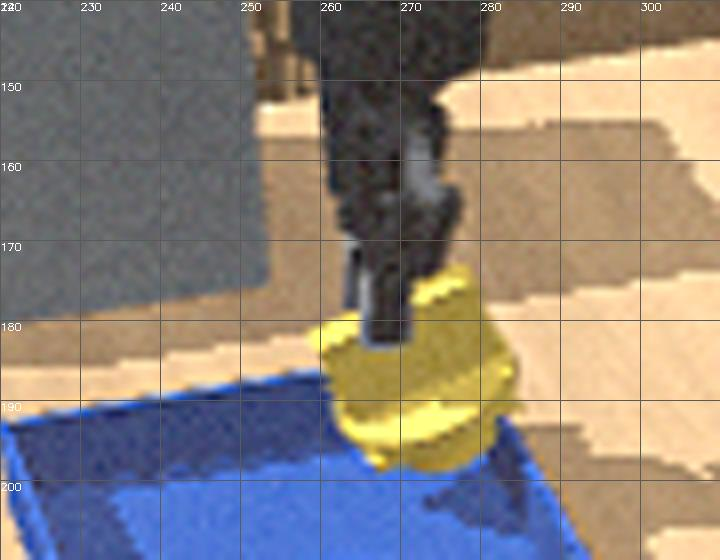

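View pics/g2.png

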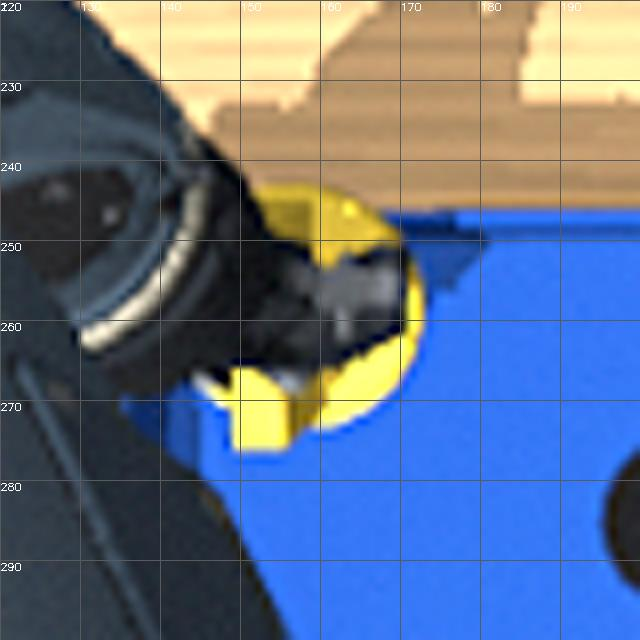

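```bash
python3 -m creep '[[[-1,0,0],0],[[-0.8,0,-0.3],0],[[0,0,-0.6],0],[[0,0,-0.3],0]]' 0.1 20; python3 -m creep '[[[0,0,-0.2],0],[[0,0,0],0]]'
```

```text
clock: 16.85
tool_pos: [482.9, 399.5, 50.1]
tcp_rot: [-3.07, 0.081, 0.042]
wrist_force: [0.6, -0.1, -1.6]
grip_width: 14.2
clock: 17.05
tool_pos: [483.4, 399.3, 47.0]
tcp_rot: [-3.07, 0.081, 0.042]
wrist_force: [1.4, -0.0, -1.1]
grip_width: 14.5
```

```bash
python3 -m creep '[[[0,0,-0.2],0],[[0,0,-0.1],0]]'; python3 -m creep '[[[0,0,-0.2],0],[[0,0,-0.1],0]]'
```

```text
clock: 17.25
tool_pos: [484.3, 399.5, 44.2]
tcp_rot: [-3.069, 0.08, 0.041]
wrist_force: [-0.2, -0.8, 5.6]
grip_width: 14.7
clock: 17.45
tool_pos: [485.0, 400.0, 44.1]
tcp_rot: [-3.067, 0.078, 0.041]
wrist_force: [-3.5, -3.3, 7.1]
grip_width: 14.2
```

```bash
python3 -m creep '[[[0.5,0,-0.15],0],[[0.5,0,-0.15],0],[[0.5,0,-0.15],0]]'
python3 - <<'E'
from h import *
shot('side','s20')
enh("pics/s20.png","pics/g1.png",220,140,90,70,8,1.5)
E
```

```text
clock: 17.75
tool_pos: [496.8, 400.4, 43.8]
tcp_rot: [-3.064, 0.082, 0.042]
wrist_force: [-4.8, -1.6, 9.6]
grip_width: 14.5
```

View pics/g1.png

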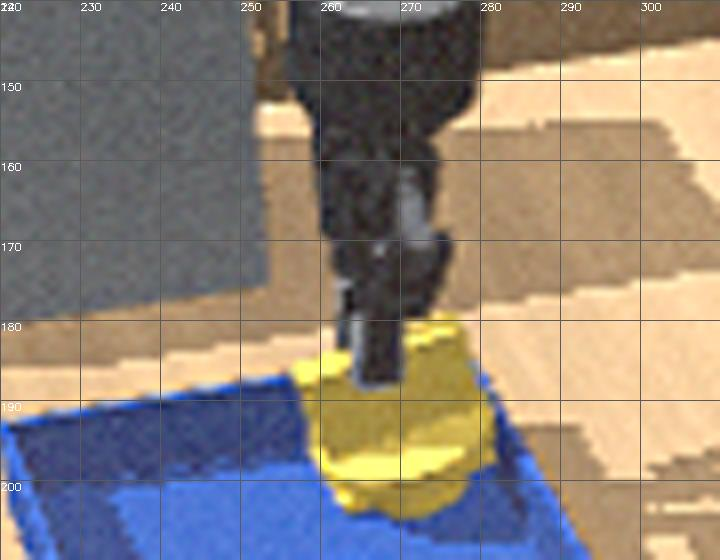

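```bash
python3 -m creep '[[[0.4,0,-0.1],0],[[0.4,0,-0.1],0]]'
python3 - <<'E'
from h import *
shot('side','s21')
enh("pics/s21.png","pics/g1.png",220,140,90,70,8,1.5)
E
```

```text
clock: 18.0
tool_pos: [498.9, 400.2, 43.8]
tcp_rot: [-3.062, 0.093, 0.044]
wrist_force: [-20.7, -1.1, 18.2]
grip_width: 14.3
```

View pics/g1.png

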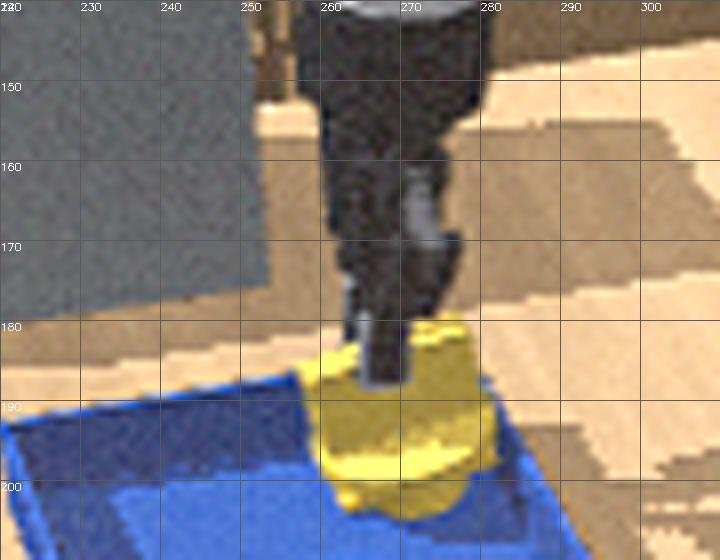

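```bash
python3 -m creep '[[[-0.2,0,0.4],0],[[-0.9,0,0.2],0],[[-0.2,0,-0.2],0],[[0,0,-0.2],0],[[0,0,-0.2],0]]'
```

```text
clock: 18.55
tool_pos: [484.9, 400.4, 43.9]
tcp_rot: [-3.061, 0.093, 0.044]
wrist_force: [0.3, -1.0, 8.7]
grip_width: 14.3
```

Foot on the floor again at 8.7 N, clear of the wall. I drag it a little more towards upright, then release.

```bash
python3 -m creep '[[[0.4,0,-0.1],0],[[0.4,0,-0.1],0]]'; python3 -m creep '[[[0,0,0.05],0],[[0,0,0.05],0],[[0,0,0.05],0],[[0,0,0.05],0]]' 0.35 20
python3 - <<'E'
from h import *
shot('side','s22')
enh("pics/s22.png","pics/g1.png",220,140,90,70,8,1.5)
E
```

```text
clock: 18.75
tool_pos: [491.4, 400.8, 43.2]
tcp_rot: [-3.06, 0.095, 0.045]
wrist_force: [-4.6, -1.8, 8.0]
grip_width: 14.2
clock: 19.15
tool_pos: [492.7, 400.9, 45.0]
tcp_rot: [-3.059, 0.094, 0.044]
wrist_force: [0.1, 0.1, 0.5]
grip_width: 29.9
```

View pics/g1.png

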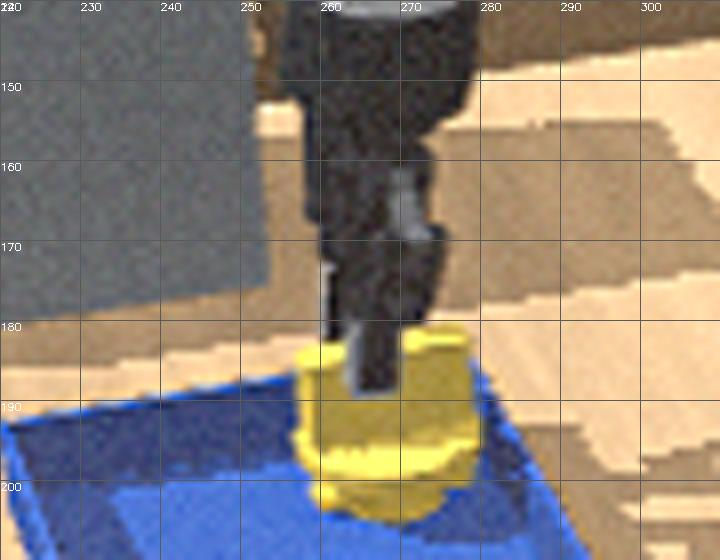

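Plug stands upright in the tray. Rising and heading for the cap.

```bash
python3 -m creep '[[[0,0,1],0],[[0,0,3],0],[[0,0,4],0],[[0,-2,3],-0.15],[[0,-3.2,0.5],-0.15],[[0,-3.5,0.1],-0.15],[[0,-3.5,0.1],-0.15],[[0,-3.5,0.1],-0.15],[[0,-3.5,0.1],-0.15],[[0,-3.5,0.1],-0.15]]' 0.6 40; python3 -m creep '[[[0,-3.5,0.1],-0.15],[[0,-3.5,0.1],-0.15],[[0,-3.5,0.1],-0.15],[[0,-3.5,0.1],-0.15],[[0,-3.5,0.1],-0.15],[[0,-3.5,0.1],-0.15],[[0,-3.5,0.1],-0.15],[[0,-3.5,0.1],-0.15],[[0,-3.5,0.1],-0.15],[[0,-3.5,0.1],-0.15]]'
python3 - <<'E'
from h import *
print(robot.get_state()['joints'])
shot('side','s23');shot('top','t23')
enh("pics/t23.png","pics/g2.png",120,230,120,100,6,1.9)
E
```

```text
clock: 20.2
tool_pos: [492.3, 170.4, 175.6]
tcp_rot: [-3.051, 0.093, -1.01]
wrist_force: [-0.2, 0.2, 0.1]
grip_width: 51.2
clock: 21.2
tool_pos: [490.2, -194.5, 196.2]
tcp_rot: [-3.04, 0.095, -2.509]
wrist_force: [0.3, 0.4, 0.3]
grip_width: 51.3
[-0.39566362  0.1389759  -0.17925036  1.1162017   0.02856729 -1.02130086]
```

View pics/g2.png

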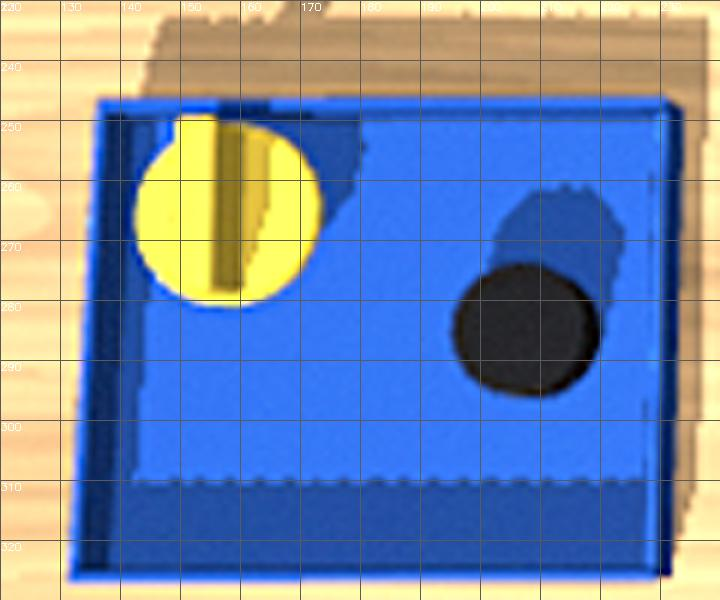

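View pics/s23.png

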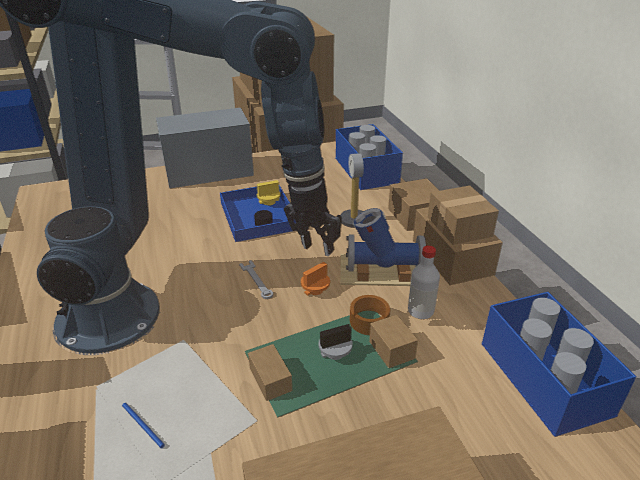

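```bash
python3 - <<'E'
from h import *
enh("pics/s23.png","pics/g1.png",340,195,60,50,13,1.9)
enh("pics/t23.png","pics/g2.png",300,140,80,75,9,2.2)
E
```

```text
(no output)
```

View pics/g1.png

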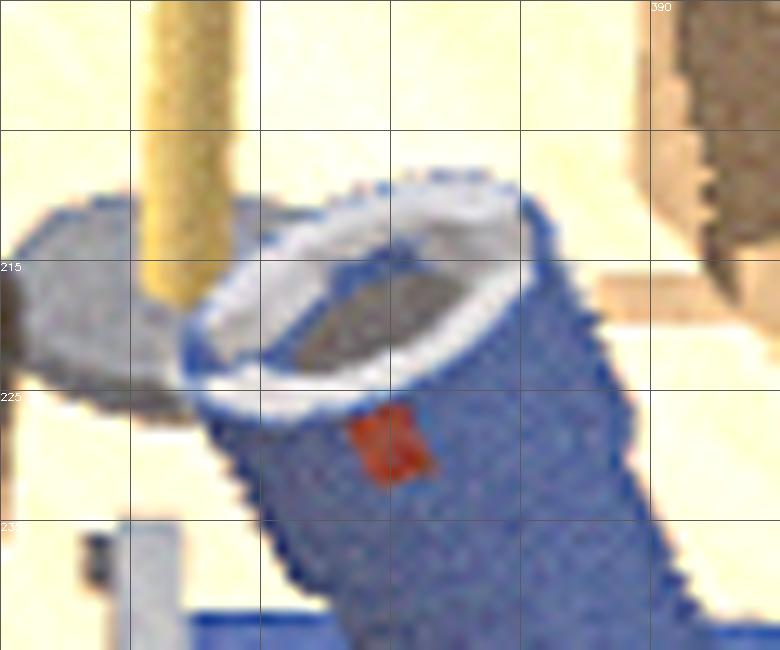

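View pics/g2.png

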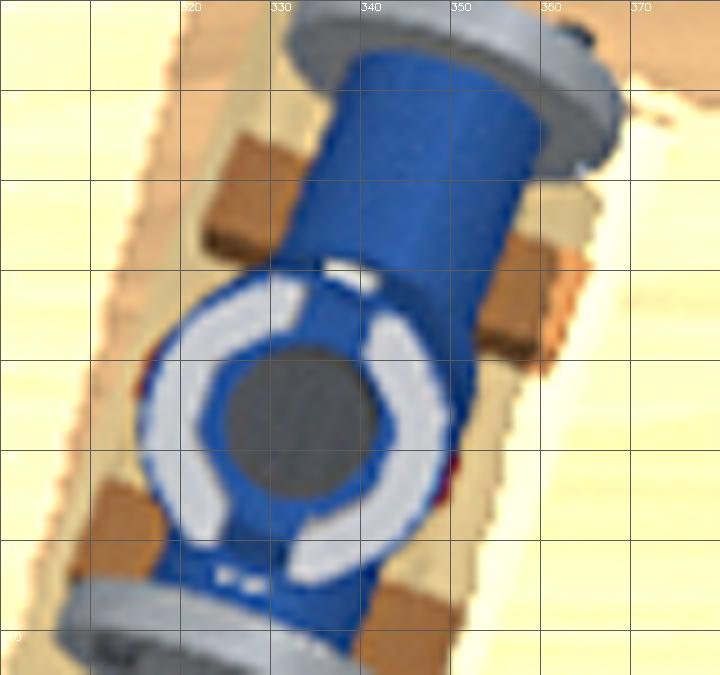

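```bash
python3 - <<'E'
from h import *
np.set_printoptions(precision=1,suppress=True)
im=cv2.imread("pics/t23.png").astype(int);sub=im[165:212,308:358]
white=((sub.min(2)>75)&(sub.max(2)-sub.min(2)<30)).astype(np.uint8)
n,l,stt,c=cv2.connectedComponentsWithStats(white)
print([(stt[i][4],c[i]+[308,165]) for i in range(1,n) if stt[i][4]>15])
ys,xs=np.nonzero(white)
im2=cv2.imread("pics/s23.png").astype(int)
print(tri((367.8,217.6),(332.5,187.5)), onz('top',(332.5,187.5),171))
a=onz('top',(337.5,173),171+12);b=onz('top',(328.3,201),171-12);print(a,b,np.degrees(np.arctan2(*(a-b)[[1,0]])))
C=np.array([660.,-20,171]);
for X in (C,C+40*XB,C-40*XB,C+40*YB,C-40*YB): print(proj('side',X),proj('top',X))
E
```

```text
[(np.int32(166), array([322.3, 184. ])), (np.int32(170), array([342.2, 190.9])), (np.int32(38), array([325.6, 209.5]))]
(array([674.2, -27. , 165.5]), np.float64(1.5262363001386412)) [671.8 -26.6 171. ]
[702.1 -37.2 183. ] [643.4 -17.7 159. ] -18.41051200279173
[361.5 215.4] [329.5 192.6]
[375.9 209.9] [335.1 175.7]
[347.2 220.9] [324.1 209.1]
[360.7 207.3] [312.8 186.9]
[362.3 224. ] [346.3 198.3]
```

```bash
python3 -m creep '[[[0,-2.5,-0.5],-0.15],[[0,-2.5,-1],-0.15],[[0,-2.5,-1],-0.15],[[0,-1.5,-1],-0.1],[[0,-0.5,-0.5],-0.04]]' 0.5 40
python3 - <<'E'
from h import *
from scipy.spatial.transform import Rotation as Ro
np.set_printoptions(precision=3,suppress=True)
shot('side','s24');shot('top','t24')
s=robot.get_state();R=Ro.from_euler('xyz',s['tcp_rot']).as_matrix();print(R,s['joints'],s['tool_pos'],s['tcp_rot'],'tip',s['tool_pos']-22*R[:,2])
enh("pics/s24.png","pics/g1.png",290,270,90,85,8,1.9)
enh("pics/t24.png","pics/g2.png",400,230,80,75,8,2.2)
E
```

```text
clock: 21.8
tool_pos: [491.1, -293.4, 159.4]
tcp_rot: [-3.036, 0.099, -3.105]
wrist_force: [0.8, 0.0, -0.1]
grip_width: 42.9
[[-0.994 -0.029  0.102]
 [-0.04   0.994 -0.101]
 [-0.099 -0.104 -0.99 ]] [-0.516  0.23  -0.161  1.041 -0.037 -0.553] [ 491.026 -292.786  159.354] [-3.037  0.099 -3.102] tip [ 488.778 -290.567  181.126]
```

View pics/g1.png

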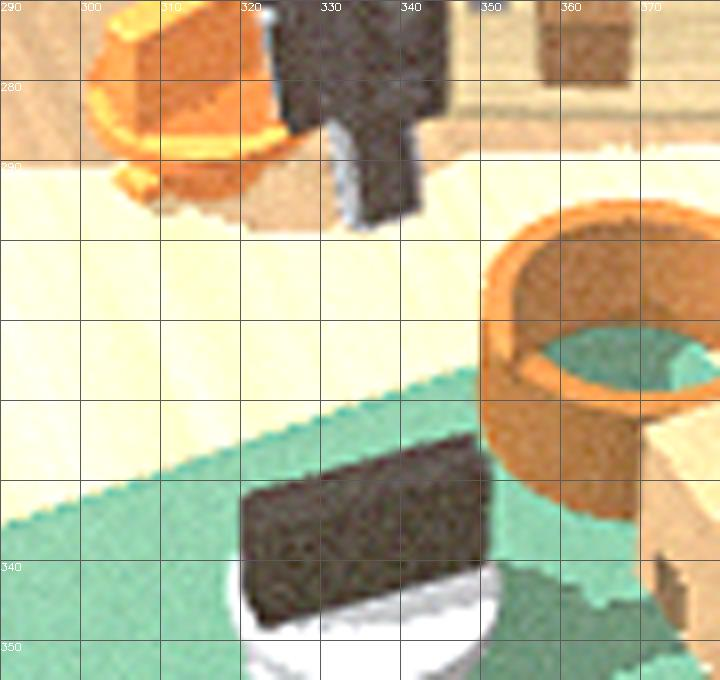

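View pics/g2.png

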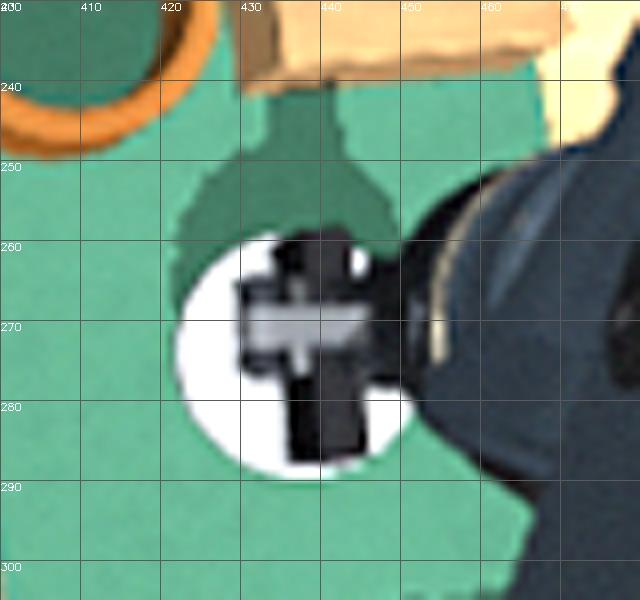

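```bash
python3 -m creep '[[[0.1,-0.3,-2],0],[[0,0,-2],0],[[0,0,-2],0],[[0,0,-2],0],[[0,0,-1.5],0],[[0,0,-0.8],0]]'
python3 - <<'E'
from h import *
shot('side','s25')
enh("pics/s25.png","pics/g1.png",290,270,90,85,8,1.9)
E
```

```text
clock: 22.5
tool_pos: [495.0, -292.3, 59.6]
tcp_rot: [-3.034, 0.106, -3.083]
wrist_force: [0.3, 0.5, 0.6]
grip_width: 42.8
```

View pics/g1.png

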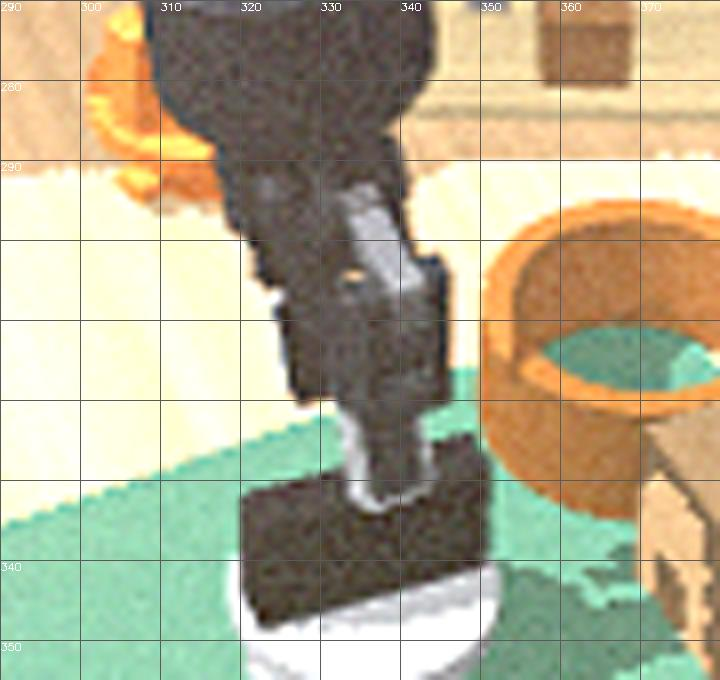

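```bash
python3 -m creep '[[[-0.4,-0.2,-0.8],0],[[-0.1,0,-0.7],0],[[0,0,-0.1],0]]'; python3 -m creep '[[[0,0,0.05],0],[[0,0,0.05],0],[[0,0,0.05],0],[[0,0,0.05],0]]' 0 40
python3 - <<'E'
from h import *
shot('side','s26')
enh("pics/s26.png","pics/g1.png",290,270,90,85,8,1.9)
E
```

```text
clock: 22.85
tool_pos: [490.3, -294.0, 43.6]
tcp_rot: [-3.033, 0.107, -3.08]
wrist_force: [0.2, 0.2, -0.6]
grip_width: 43.0
clock: 23.25
tool_pos: [490.5, -294.4, 46.6]
tcp_rot: [-3.032, 0.107, -3.08]
wrist_force: [-0.5, 0.4, -3.2]
grip_width: 14.7
```

View pics/g1.png

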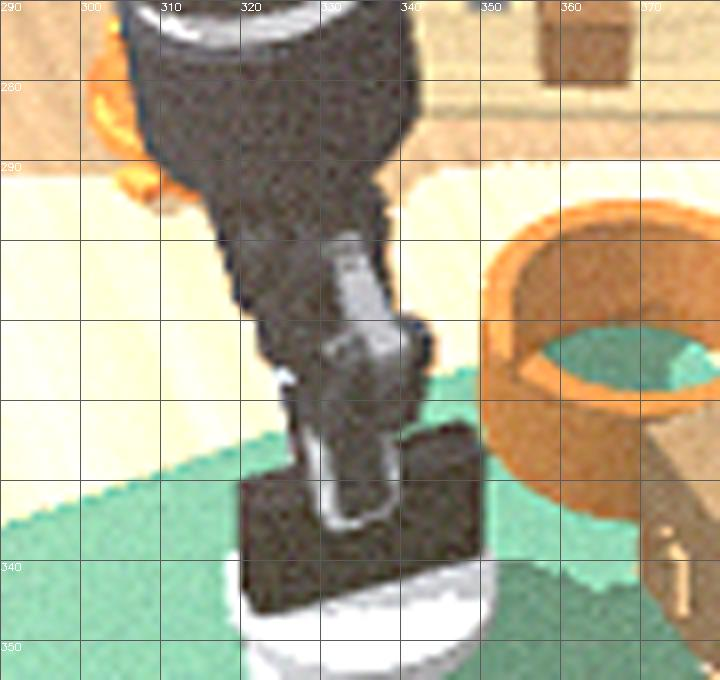

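```bash
python3 -m creep '[[[0,0,1.5],0],[[0,0,3],0],[[-0.5,1.5,3.5],0],[[-1.2,3.5,1.5],0],[[-1.3,4.2,0.5],0],[[-1.3,4.2,0.1],0],[[-1.3,4.2,0.1],0],[[-1.3,4.2,0.1],0],[[-1.3,4.2,0.1],0],[[-1.3,4.2,0.1],0]]' 0 60; python3 -m creep '[[[-1.3,4.2,0],0],[[-1.3,4.2,0],0],[[-1.3,4.2,0],0],[[-1.3,4.2,0],0],[[-1.3,4,0],0],[[-1.3,3.6,0],0],[[-1.3,2.5,0],0]]'
python3 - <<'E'
from h import *
shot('side','s27')
print(robot.get_state()['tool_pos'])
enh("pics/s27.png","pics/g1.png",160,130,150,110,5,1.7)
E
```

```text
clock: 24.3
tool_pos: [391.3, 13.1, 154.9]
tcp_rot: [-3.034, 0.11, -3.089]
wrist_force: [0.9, 0.6, -2.9]
grip_width: 13.6
clock: 25.0
tool_pos: [293.8, 294.9, 156.9]
tcp_rot: [-3.039, 0.116, -3.088]
wrist_force: [0.9, -0.4, -2.9]
grip_width: 13.9
[292.81736648 297.64564082 156.7494807 ]
```

View pics/g1.png

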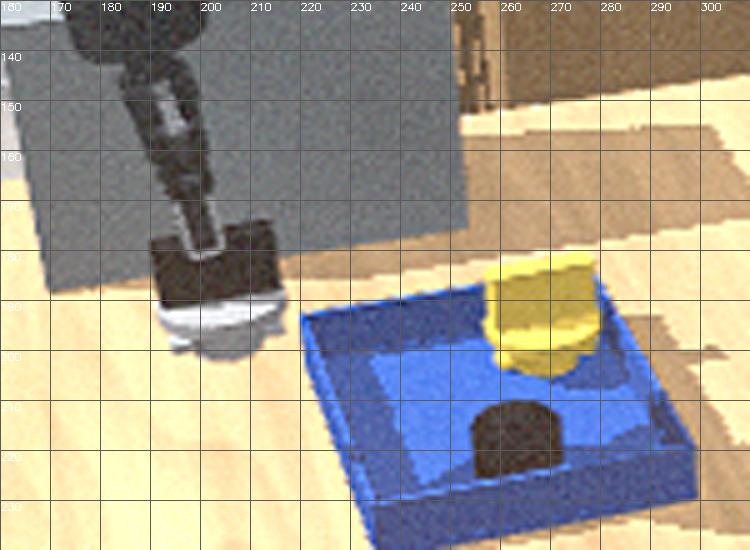

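```bash
python3 -m creep '[[[0,1,-2],0],[[0,1,-2.5],0],[[0,0.5,-2],0],[[0,0,-1],0],[[0,0,-0.4],0]]' 0 25
python3 -m creep '[[[0,0,-0.2],0]]'
```

```text
clock: 25.55
tool_pos: [291.5, 326.9, 76.1]
tcp_rot: [-3.044, 0.117, -3.082]
wrist_force: [0.1, 0.2, -1.4]
grip_width: 14.0
clock: 25.65
tool_pos: [291.5, 326.5, 74.1]
tcp_rot: [-3.043, 0.116, -3.082]
wrist_force: [-0.3, 0.5, -1.4]
grip_width: 13.9
```

```bash
python3 -m creep '[[[1,0,-0.1],0],[[1,0,-0.1],0],[[0.7,0,0],0]]'; python3 -m creep '[[[0.4,0,0.05],0],[[0.4,0,0.05],0]]'
python3 - <<'E'
from h import *
shot('side','s28')
enh("pics/s28.png","pics/g1.png",160,130,120,110,6,1.7)
E
```

```text
clock: 25.95
tool_pos: [321.0, 326.6, 73.7]
tcp_rot: [-3.045, 0.118, -3.082]
wrist_force: [0.9, -0.3, -3.1]
grip_width: 13.8
clock: 26.15
tool_pos: [327.4, 326.4, 75.1]
tcp_rot: [-3.048, 0.111, -3.083]
wrist_force: [-8.2, 1.2, 1.7]
grip_width: 14.0
```

View pics/g1.png

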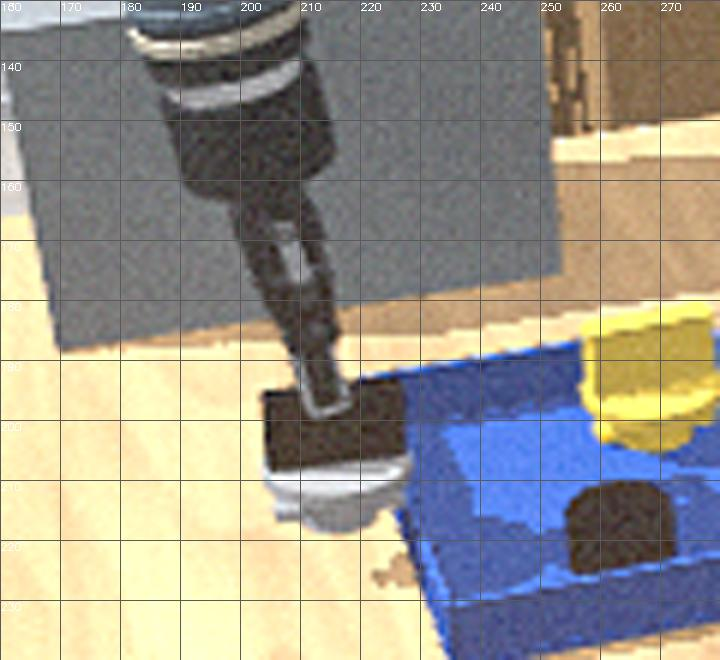

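Contact at about 8 N, with the lug against the wall and the flange over it. I push on to make the cap lean.

```bash
python3 -m creep '[[[0.6,0,0.1],0],[[0.6,0,0.1],0],[[0.6,0,0.1],0]]' 0 20
python3 - <<'E'
from h import *
shot('side','s29')
enh("pics/s29.png","pics/g1.png",160,130,120,110,6,1.7)
E
```

```text
clock: 26.5
tool_pos: [342.5, 327.0, 78.9]
tcp_rot: [-3.052, 0.101, -3.082]
wrist_force: [-8.5, 1.8, 0.7]
grip_width: 13.6
```

View pics/g1.png

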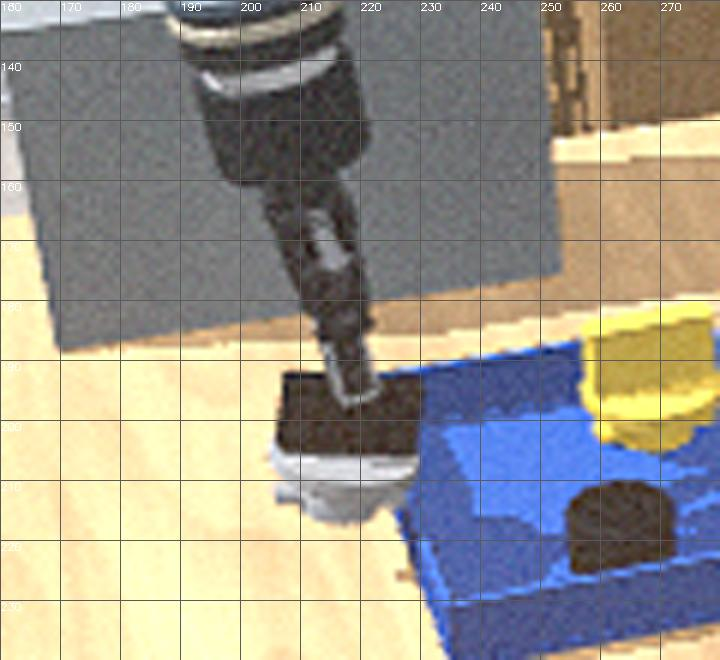

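```bash
python3 -m creep '[[[0.6,0,0.05],0],[[0.6,0,0.05],0],[[0.6,0,0.05],0]]'
python3 - <<'E'
from h import *
shot('side','s30')
enh("pics/s30.png","pics/g1.png",160,130,120,110,6,1.7)
E
```

```text
clock: 26.85
tool_pos: [358.3, 327.3, 81.1]
tcp_rot: [-3.056, 0.092, -3.081]
wrist_force: [-6.0, -0.0, -3.5]
grip_width: 13.6
```

View pics/g1.png

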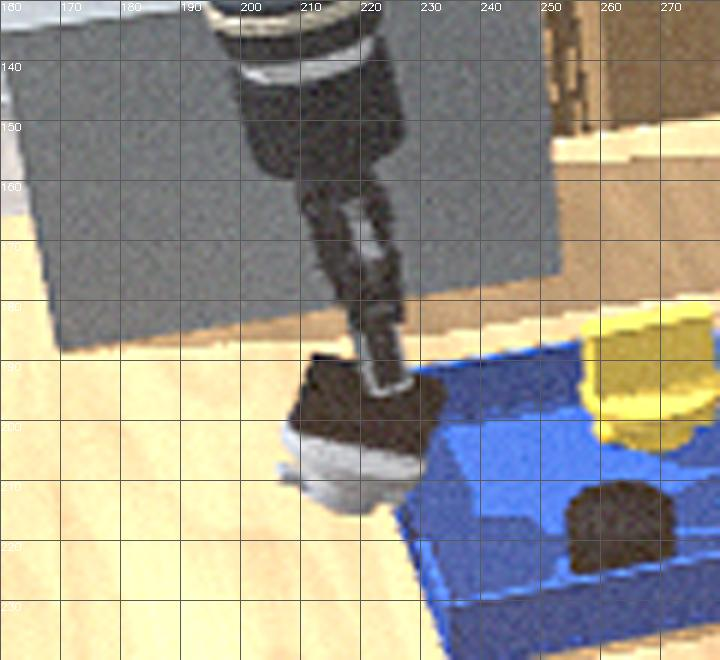

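```bash
python3 - <<'E'
from h import *
def ony(p,y):
    o,d=ray('side',p); return o+d*(y-o[1])/d[1]
# raw pixel edges
im=cv2.imread('pics/s30.png')[180:225,195:245].astype(int)
for a,b in (((213,189),(234.5,194.5)),((207.5,201),(230,207)),((213,189),(207.5,201)),((234.5,194.5),(230,207))):
    A=ony(a,327);B=ony(b,327);d=B-A;print(d.round(1),np.linalg.norm(d).round(1),np.degrees(np.arctan2(d[2],d[0])).round(1))
enh("pics/s30.png","pics/g1.png",195,180,50,42,16,2.5)
E
```

```text
[ 61.8   0.  -30.4] 68.9 -26.2
[ 64.9   0.  -33.8] 73.1 -27.5
[-21.   -0.  -37.6] 43.0 -119.2
[-18.  -0. -41.] 44.8 -113.6
```

View pics/g1.png

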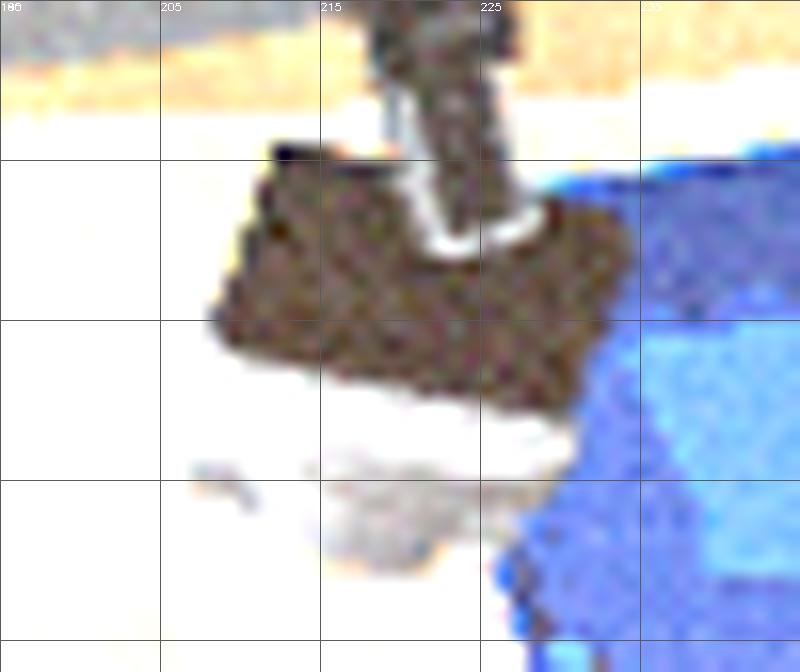

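```bash
python3 -m creep '[[[-0.2,0,1.5],0],[[0,0,3],0],[[0,0,3.5],0.1],[[1,-1,3],0.15],[[1.4,-1.8,2.5],0.15],[[1.4,-1.8,2],0.15],[[1.4,-1.8,1],0.15],[[1.4,-1.8,0.1],0.15],[[1.4,-1.8,0.1],0.15],[[1.4,-1.8,0.1],0.15]]' 0 60; python3 -m creep '[[[1.4,-1.8,0.1],0.15],[[1.4,-1.8,0.1],0.15],[[1.4,-1.8,0.1],0.15],[[1.4,-1.8,0.1],0.15],[[1.4,-1.8,0.1],0.15],[[1.4,-1.8,0.1],0.15],[[1.4,-1.8,0.1],0.15],[[1.4,-1.8,0.1],0.15],[[1.4,-1.8,0.1],0.15],[[1,-1.5,0.1],0.15]]'
```

```text
clock: 27.9
tool_pos: [458.2, 203.7, 260.2]
tcp_rot: [-3.043, 0.1, -1.926]
wrist_force: [0.3, 1.3, -2.5]
grip_width: 13.6
clock: 28.9
tool_pos: [602.9, 9.5, 274.7]
tcp_rot: [-3.035, 0.095, -0.426]
wrist_force: [0.2, 0.9, -1.3]
grip_width: 13.9
```

```bash
python3 -m creep '[[[1,-0.9,-0.3],0.08],[[0.6,-0.5,-0.3],0.01],[[0.1,-0.1,0],0]]'
python3 - <<'E'
from h import *
from scipy.spatial.transform import Rotation as Ro
np.set_printoptions(precision=3,suppress=True)
shot('side','s31');shot('top','t31')
s=robot.get_state();R=Ro.from_euler('xyz',s['tcp_rot']).as_matrix();print(R,s['joints'],s['tool_pos'],s['tcp_rot'])
enh("pics/s31.png","pics/g1.png",310,130,100,100,7,1.9)
enh("pics/t31.png","pics/g2.png",290,140,90,80,8,2.2)
E
```

```text
clock: 29.2
tool_pos: [622.9, -10.6, 267.3]
tcp_rot: [-3.037, 0.095, -0.335]
wrist_force: [-1.2, 0.6, -2.7]
grip_width: 13.9
[[ 0.94  -0.336 -0.054]
 [-0.327 -0.936  0.13 ]
 [-0.094 -0.104 -0.99 ]] [-0.082  0.463  0.468  1.642  0.125 -2.889] [622.205  -9.783 267.96 ] [-3.037  0.095 -0.334]
```

View pics/g1.png

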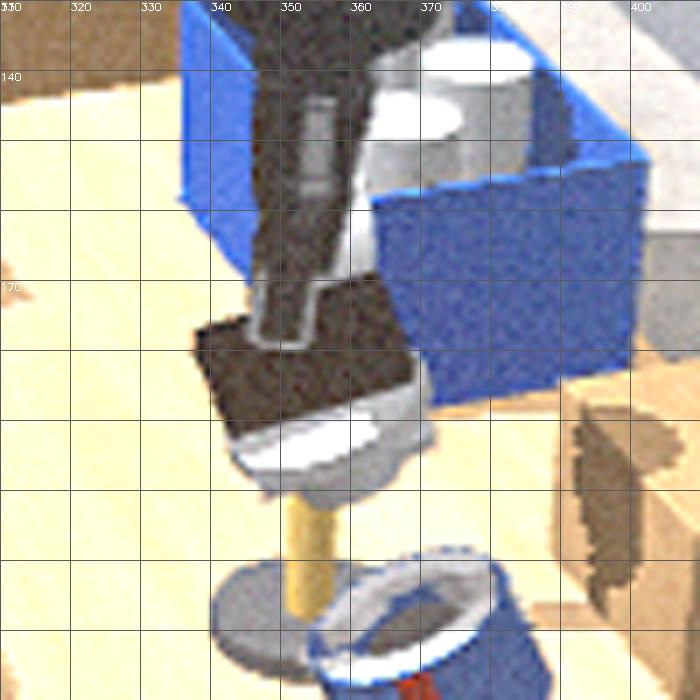

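View pics/g2.png

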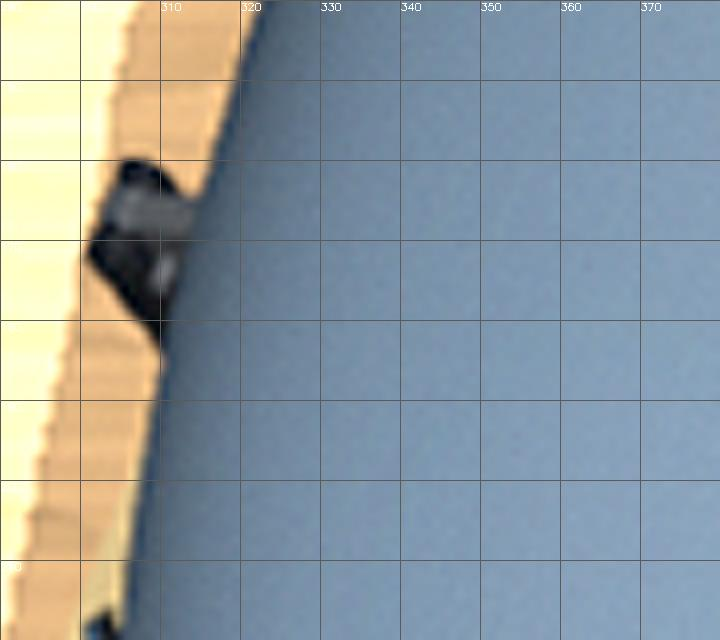

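```bash
python3 - <<'E'
from h import *
np.set_printoptions(precision=1,suppress=True)
M=np.array([672,-26.7,171.]);b=np.array([367.8,217.6])-proj('side',M);print('bias',b)
h=68.5
for t,n in ((h,'foot'),(h+23,'fl bottom'),(h+33,'fl top'),(h+73,'bartop')):
    print(n,proj('side',M+t*ZB)+b)
for u,v,t in ((-35,0,73),(35,0,73),(-35,-8,73),(35,-8,73),(-35,-8,33),(35,-8,33),(-38,0,33),(38,0,33)):
    print(u,v,t,proj('side',M+(h+t)*ZB+u*XB+v*YB)+b)
enh("pics/s31.png","pics/g1.png",330,160,50,45,16,2.8)
E
```

```text
bias [1.  1.6]
foot [357.3 196.7]
fl bottom [353.7 189.4]
fl top [352.1 186.2]
bartop [345.6 173.1]
-35 0 73 [332.5 178.5]
35 0 73 [358.8 167.7]
-35 -8 73 [332.6 180.1]
35 -8 73 [359.  169.2]
-35 -8 33 [339.3 193. ]
35 -8 33 [365.4 182.5]
-38 0 33 [338.1 191.8]
38 0 33 [366.3 180.5]
```

View pics/g1.png

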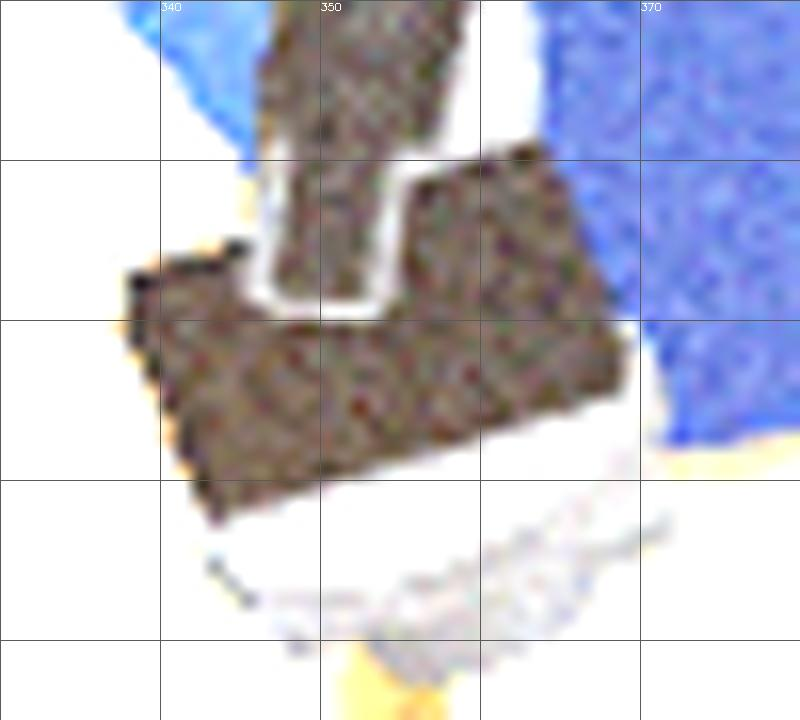

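```bash
python3 -m creep '[[[-0.8,0.1,0.05],0.01],[[-0.3,0,0],0],[[0.35,-0.12,-0.8],0],[[0.4,-0.14,-0.9],0],[[0.4,-0.14,-0.9],0],[[0.4,-0.14,-0.9],0],[[0.3,-0.1,-0.7],0]]'
python3 - <<'E'
from h import *
print(robot.get_state()['tool_pos'])
shot('side','s32')
enh("pics/s32.png","pics/g1.png",330,165,65,60,12,2.2)
E
```

```text
clock: 30.0
tool_pos: [628.4, -13.4, 225.9]
tcp_rot: [-3.036, 0.091, -0.324]
wrist_force: [-0.8, -0.4, -2.0]
grip_width: 13.5
[628.39820475 -13.42474732 225.85247594]
```

View pics/g1.png

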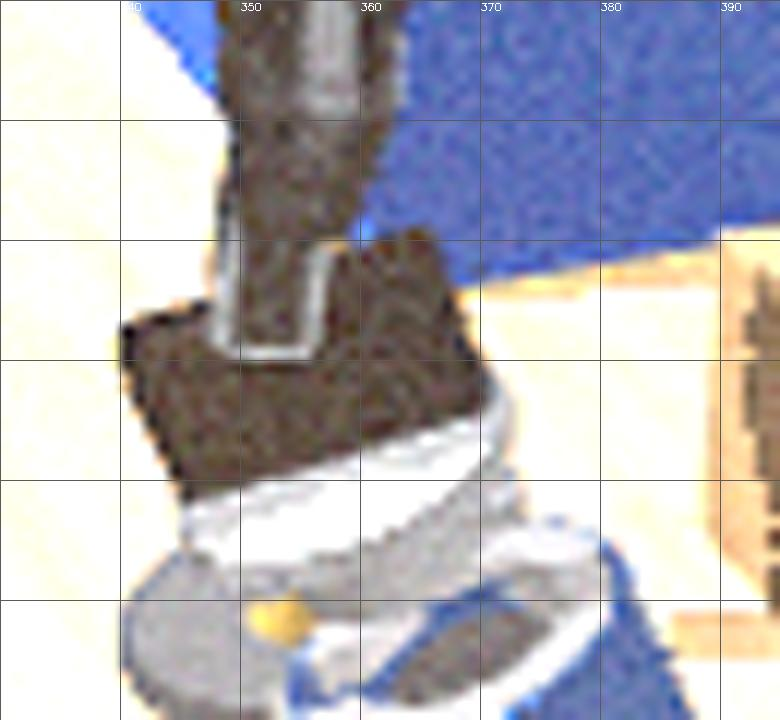

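```bash
python3 - <<'E'
from h import *
np.set_printoptions(precision=1,suppress=True)
M=np.array([672,-26.7,171.]);b=np.array([1.,1.6])
for h in (15,22,30):
  print(h,[proj('side',M+(h+t)*ZB+u*XB+v*YB)+b for u,v,t in ((-35,8,73),(35,8,73),(-35,-8,33),(35,-8,33))],'foot',proj('side',M+h*ZB)+b)
print('obs TL(340,192) TR(365.5,184) BL(346,206.7) BR(371.3,199)')
X=M+22*ZB+53*ZB
print('per10mm s',proj('side',X+10*S)-proj('side',X),'yb',proj('side',X+10*YB)-proj('side',X),'zb',proj('side',X+10*ZB)-proj('side',X))
E
```

```text
15 [array([341.3, 194. ]), array([367.1, 183.7]), array([347.9, 209.7]), array([373.6, 199.6])] foot [365.5 213.1]
22 [array([340.2, 191.8]), array([366. , 181.4]), array([346.8, 207.5]), array([372.5, 197.4])] foot [364.5 211. ]
30 [array([338.9, 189.3]), array([364.7, 178.8]), array([345.5, 205. ]), array([371.3, 194.8])] foot [363.3 208.5]
obs TL(340,192) TR(365.5,184) BL(346,206.7) BR(371.3,199)
per10mm s [4. 0.] yb [-0.2 -2. ] zb [-1.6 -3.2]
```

```bash
python3 -m creep '[[[0.5,-0.17,-0.1],0],[[0.3,-0.1,-0.6],0],[[0.3,-0.1,-0.7],0]]'
python3 - <<'E'
from h import *
print(robot.get_state()['tool_pos'])
shot('side','s33')
enh("pics/s33.png","pics/g1.png",330,165,65,60,12,2.2)
E
```

```text
clock: 30.35
tool_pos: [640.6, -17.6, 209.6]
tcp_rot: [-3.036, 0.093, -0.324]
wrist_force: [0.7, -0.2, -3.9]
grip_width: 13.7
[640.59335166 -17.62643086 209.60396127]
```

View pics/g1.png

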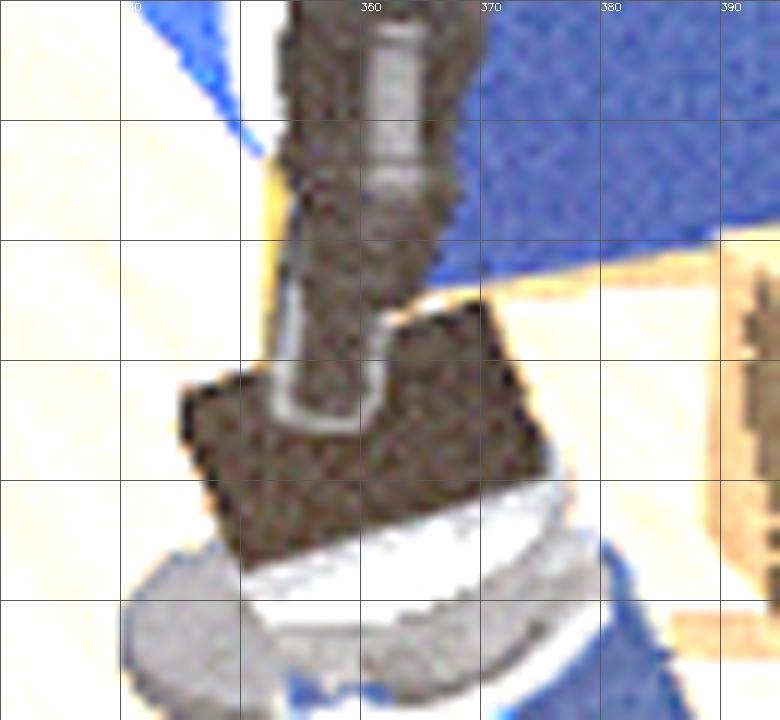

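```bash
python3 -m creep '[[[0.15,-0.05,-0.35],0],[[0.15,-0.05,-0.35],0]]' 0 30; python3 -m creep '[[[0.15,-0.05,-0.35],0],[[0.1,-0.03,-0.25],0]]'
python3 - <<'E'
from h import *
print(robot.get_state()['moment'])
shot('side','s34')
enh("pics/s34.png","pics/g1.png",330,165,65,60,12,2.2)
E
```

```text
clock: 30.6
tool_pos: [643.8, -18.9, 200.5]
tcp_rot: [-3.036, 0.094, -0.324]
wrist_force: [-0.8, -0.2, -2.1]
grip_width: 13.9
clock: 30.8
tool_pos: [646.0, -19.4, 194.8]
tcp_rot: [-3.036, 0.094, -0.324]
wrist_force: [-2.8, 0.2, 4.5]
grip_width: 13.7
[0.18259104 0.70465489 0.09542688]
```

View pics/g1.png

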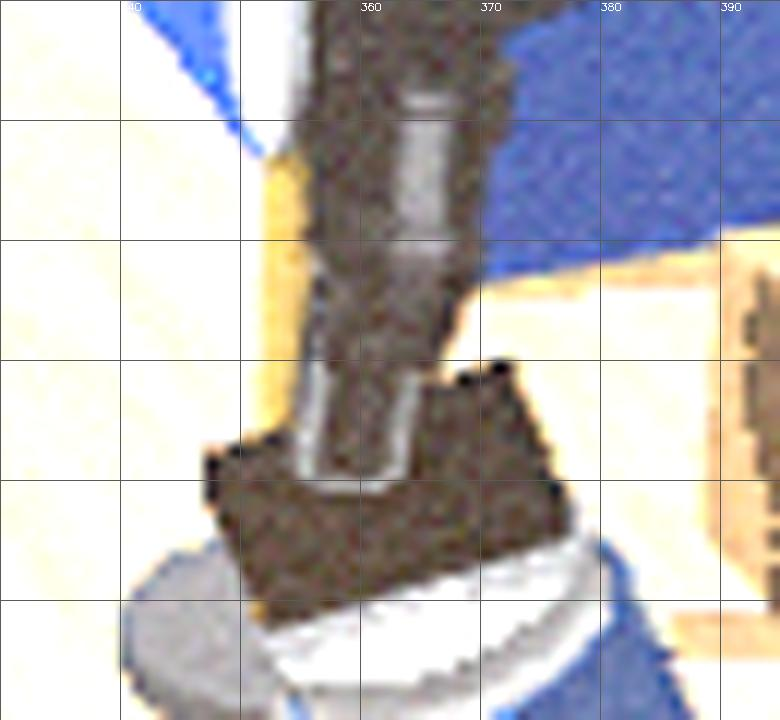

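```bash
python3 -m creep '[[[0.15,-0.05,-0.35],0],[[0.15,-0.05,-0.35],0]]' 0 45; python3 -m creep '[[[0.15,-0.05,-0.35],0],[[0.1,-0.03,-0.25],0]]'
python3 - <<'E'
from h import *
print(robot.get_state()['moment'])
shot('side','s35')
enh("pics/s35.png","pics/g1.png",330,165,65,60,12,2.2)
E
```

```text
clock: 31.05
tool_pos: [648.4, -19.9, 189.4]
tcp_rot: [-3.035, 0.094, -0.324]
wrist_force: [-6.1, 1.8, 8.3]
grip_width: 13.8
clock: 31.25
tool_pos: [648.8, -19.3, 186.9]
tcp_rot: [-3.033, 0.095, -0.323]
wrist_force: [-11.0, 3.0, 19.6]
grip_width: 13.8
[0.64417675 2.43193803 0.16515879]
```

View pics/g1.png

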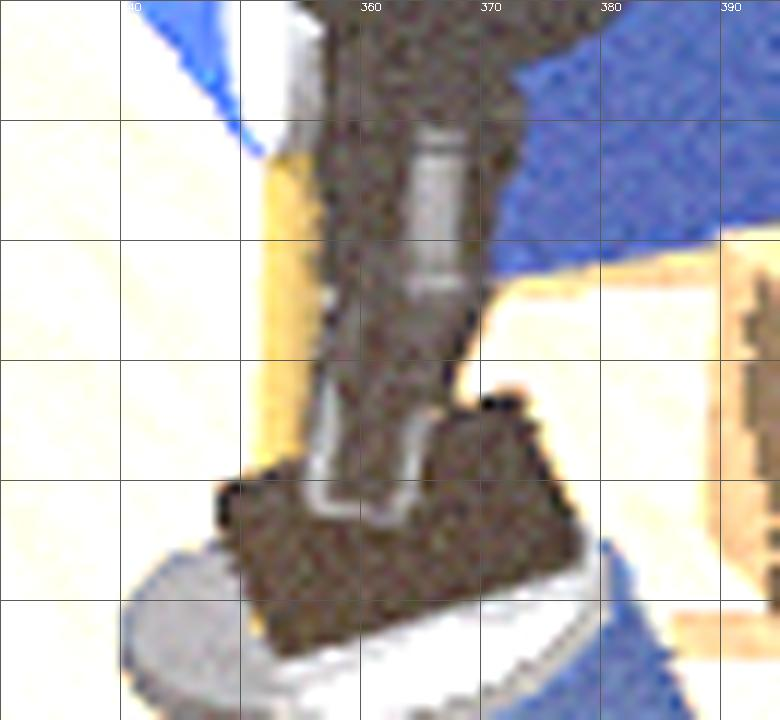

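```bash
python3 -m creep '[[[0.1,-0.05,-0.5],0],[[0.1,-0.05,-0.5],0]]' 0 30
python3 - <<'E'
from h import *
shot('side','s36')
enh("pics/s36.png","pics/g1.png",330,165,65,60,12,2.2)
E
```

```text
clock: 31.5
tool_pos: [648.7, -17.8, 184.7]
tcp_rot: [-3.028, 0.093, -0.322]
wrist_force: [-14.7, 1.1, 35.4]
grip_width: 13.7
```

View pics/g1.png

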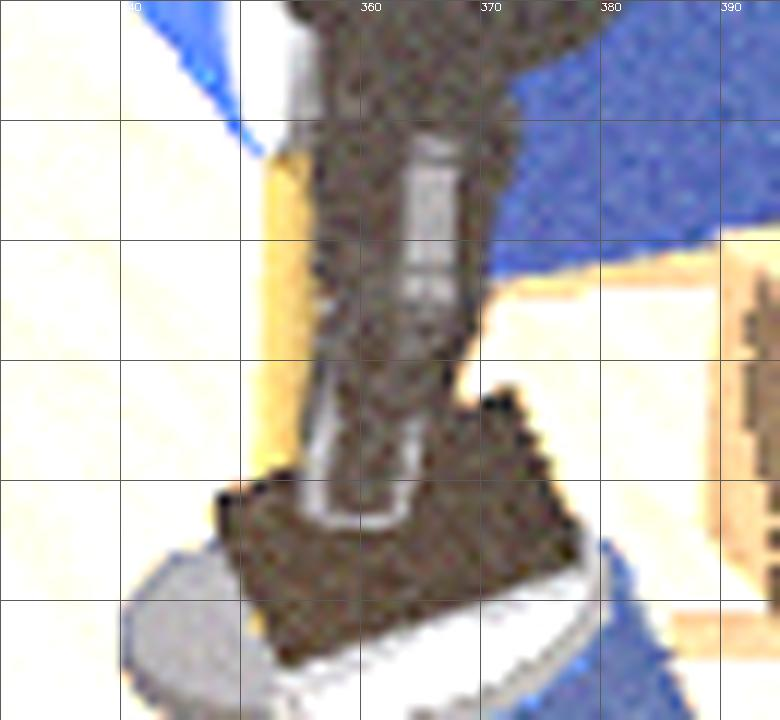

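```bash
python3 -m creep '[[[0,0,-0.15],-0.1],[[0,0,-0.15],-0.1],[[0,0,-0.15],-0.1]]' 0 45
python3 - <<'E'
from h import *
print(robot.get_state()['moment'])
shot('side','s37')
enh("pics/s37.png","pics/g1.png",330,165,65,60,12,2.2)
E
```

```text
clock: 31.85
tool_pos: [651.1, -14.2, 187.8]
tcp_rot: [-3.016, 0.085, -0.627]
wrist_force: [-0.9, 6.2, 6.2]
grip_width: 13.9
[ 1.61976402 -0.11116585  0.54096915]
```

View pics/g1.png

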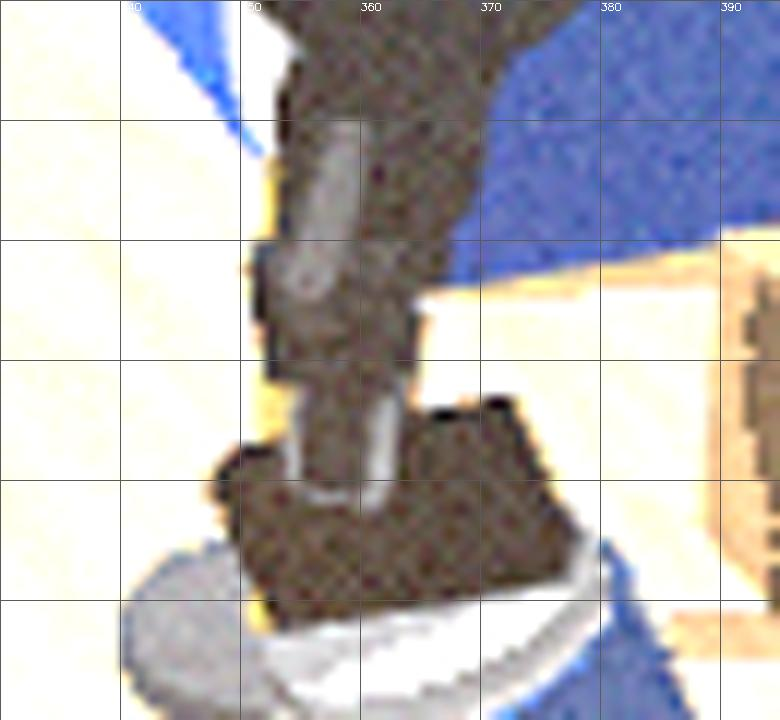

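```bash
python3 - <<'E'
from h import *
np.set_printoptions(precision=1,suppress=True)
M=np.array([672,-26.7,171.]);b=np.array([1.,1.6])
for th in (90,73,65):
  B,n=bar(th)   # bar dir (toward -XB), normal
  for h in (-21,-15):
    print(th,h,[proj('side',M+(h+t)*ZB+u*B+v*n)+b for u,v,t in ((35,8,73),(-35,8,73),(35,-8,73),(35,-8,33),(-35,-8,33))])
print('obs TLfar(350,202) TR(372.5,198) TLnear(347.5,205.5) BLnear(353.5,217.3) BRnear(377.5,213)')
E
```

```text
90 -21 [array([347.1, 205.2]), array([372.6, 195.1]), array([347.3, 208.4]), array([353.5, 220.5]), array([379. , 210.7])]
90 -15 [array([346.1, 203.3]), array([371.6, 193.2]), array([346.3, 206.6]), array([352.6, 218.7]), array([378.1, 208.9])]
73 -21 [array([348.3, 202.6]), array([373.1, 197.1]), array([346.9, 206.4]), array([353.1, 218.4]), array([377.8, 213.3])]
73 -15 [array([347.4, 200.8]), array([372.2, 195.2]), array([345.9, 204.5]), array([352.2, 216.6]), array([376.9, 211.5])]
65 -21 [array([349.3, 201.4]), array([373. , 198.2]), array([347. , 205.3]), array([353.3, 217.3]), array([376.9, 214.6])]
65 -15 [array([348.4, 199.6]), array([372.1, 196.3]), array([346.1, 203.4]), array([352.3, 215.5]), array([376. , 212.8])]
obs TLfar(350,202) TR(372.5,198) TLnear(347.5,205.5) BLnear(353.5,217.3) BRnear(377.5,213)
```

```bash
python3 -m creep '[[[0.05,-0.08,-0.03],-0.1],[[0.05,-0.08,-0.03],-0.1],[[0.05,-0.08,-0.03],-0.1]]'; python3 -m creep '[[[0.03,-0.08,-0.03],-0.1],[[0.03,-0.08,-0.03],-0.1],[[0.03,-0.05,-0.03],-0.1]]'
python3 - <<'E'
from h import *
print(robot.get_state()['moment'])
shot('side','s38')
enh("pics/s38.png","pics/g1.png",330,165,65,60,12,2.2)
E
```

```text
clock: 32.2
tool_pos: [653.1, -13.1, 188.8]
tcp_rot: [-3.01, 0.087, -0.938]
wrist_force: [0.5, 3.0, -1.6]
grip_width: 13.7
clock: 32.5
tool_pos: [655.3, -13.0, 189.3]
tcp_rot: [-3.004, 0.089, -1.247]
wrist_force: [0.4, 0.7, -2.4]
grip_width: 13.7
[ 0.42593532 -0.21531344  0.51872608]
```

View pics/g1.png

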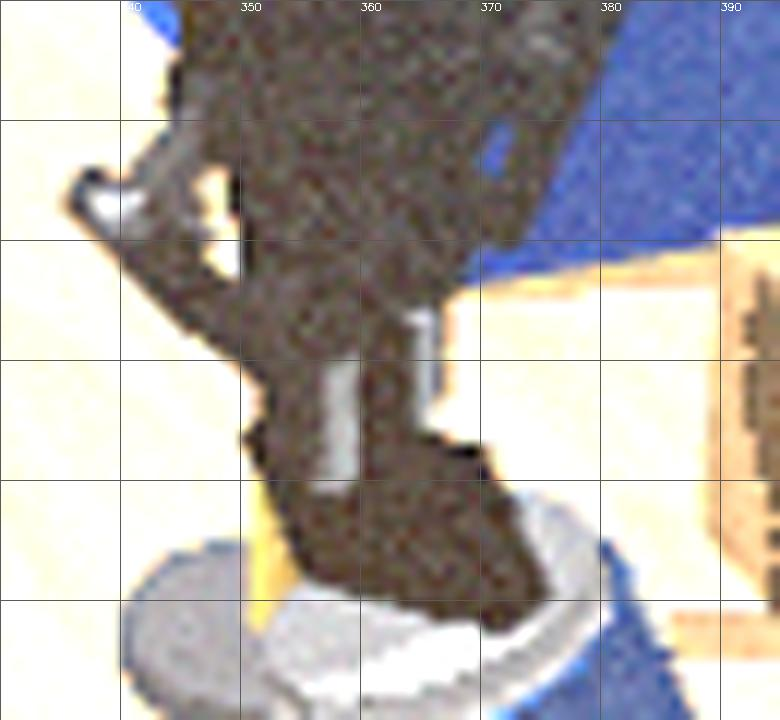

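```bash
python3 - <<'E'
from h import *
np.set_printoptions(precision=1,suppress=True)
M=np.array([672,-26.7,171.]);b=np.array([1.,1.6])
for th in (45,37,30):
  B,n=bar(th)
  for h in (-21,-10):
    print(th,h,[proj('side',M+(h+t)*ZB+u*B+v*n)+b for u,v,t in ((-35,8,73),(35,-8,33),(-35,-8,33),(-35,8,33))])
print('obs TRfar(370.3,202.5) BLnear(355,213) BRnear(371.5,217.2) BRfar (375.3,213.5)')
E
```

```text
45 -21 [array([371.6, 201.3]), array([354.7, 214.3]), array([373.7, 217.7]), array([377.6, 213.7])]
45 -10 [array([369.9, 197.8]), array([353.1, 211. ]), array([372.1, 214.3]), array([376. , 210.3])]
37 -21 [array([370.6, 202.5]), array([355.7, 213. ]), array([372.2, 218.8]), array([376.6, 215. ])]
37 -10 [array([368.9, 199.1]), array([354.1, 209.8]), array([370.5, 215.5]), array([375. , 211.6])]
30 -21 [array([369.5, 203.6]), array([356.7, 212. ]), array([370.7, 219.7]), array([375.6, 216.1])]
30 -10 [array([367.8, 200.2]), array([355.1, 208.7]), array([369. , 216.4]), array([374. , 212.7])]
obs TRfar(370.3,202.5) BLnear(355,213) BRnear(371.5,217.2) BRfar (375.3,213.5)
```

```bash
python3 -m creep '[[[0.05,-0.08,-0.08],-0.1],[[0.05,-0.08,-0.08],-0.1],[[0.05,-0.08,-0.08],-0.1]]'; python3 -m creep '[[[0.05,-0.06,-0.08],-0.1],[[0.05,-0.06,-0.08],-0.1]]'
python3 - <<'E'
from h import *
print(robot.get_state()['moment'])
shot('side','s39')
enh("pics/s39.png","pics/g1.png",330,165,65,60,12,2.2)
E
```

```text
clock: 32.85
tool_pos: [658.2, -13.3, 189.7]
tcp_rot: [-2.998, 0.092, -1.553]
wrist_force: [0.8, 2.2, 2.5]
grip_width: 13.8
clock: 33.05
tool_pos: [661.0, -13.3, 190.4]
tcp_rot: [-2.993, 0.094, -1.755]
wrist_force: [-2.2, 2.7, 5.3]
grip_width: 13.7
[0.73318241 0.04411803 0.44601251]
```

View pics/g1.png

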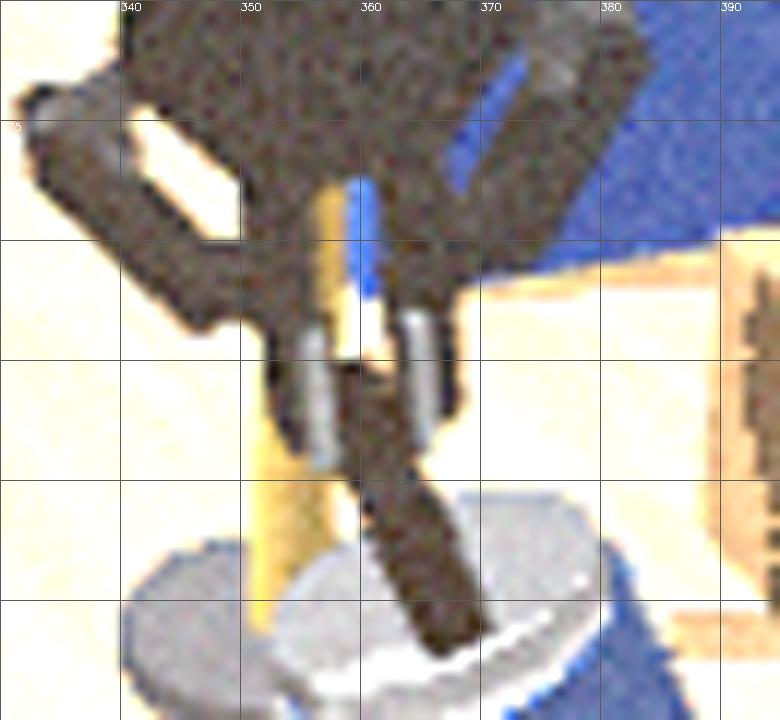

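```bash
python3 - <<'E'
from h import *
np.set_printoptions(precision=1,suppress=True)
M=np.array([672,-26.7,171.]);b=np.array([1.,1.6])
for th in (20,10,0):
  B,n=bar(th)
  for h in (-21,-12):
    print(th,h,[proj('side',M+(h+t)*ZB+u*B+v*n)+b for u,v,t in ((-35,-8,33),(-35,8,33),(-35,-8,73),(35,8,73))],'fl L',proj('side',M+(h+33)*ZB-38*XB)+b,'R',proj('side',M+(h+33)*ZB+38*XB)+b)
print('obs BRnear/bottom (366.5,219.5),(371,217.5); fl L (352.5,218?) R (381,212)')
E
```

```text
20 -21 [array([368.5, 220.9]), array([373.9, 217.6]), array([362.3, 208.5]), array([357.6, 195.3])] fl L [352.3 219.2] R [379.8 208.6]
20 -12 [array([367.1, 218.1]), array([372.5, 214.8]), array([360.8, 205.7]), array([356.2, 192.6])] fl L [351.  216.6] R [378.5 205.9]
10 -21 [array([366.2, 221.8]), array([371.9, 219. ]), array([359.9, 209.5]), array([359.8, 194.4])] fl L [352.3 219.2] R [379.8 208.6]
10 -12 [array([364.8, 219.1]), array([370.5, 216.2]), array([358.5, 206.7]), array([358.5, 191.6])] fl L [351.  216.6] R [378.5 205.9]
0 -21 [array([363.8, 222.5]), array([369.8, 220.3]), array([357.6, 210.2]), array([362.1, 193.7])] fl L [352.3 219.2] R [379.8 208.6]
0 -12 [array([362.5, 219.8]), array([368.4, 217.5]), array([356.2, 207.4]), array([360.7, 190.9])] fl L [351.  216.6] R [378.5 205.9]
obs BRnear/bottom (366.5,219.5),(371,217.5); fl L (352.5,218?) R (381,212)
```

```bash
python3 -m creep '[[[0.05,-0.06,-0.1],-0.1],[[0.05,-0.06,-0.1],-0.1],[[0.03,-0.03,-0.1],-0.08]]'
python3 - <<'E'
from h import *
print(robot.get_state()['moment'])
shot('side','s40')
enh("pics/s40.png","pics/g1.png",330,165,65,60,12,2.2)
E
```

```text
clock: 33.4
tool_pos: [663.3, -11.5, 191.9]
tcp_rot: [-2.989, 0.101, -2.034]
wrist_force: [-2.3, 0.8, 1.8]
grip_width: 13.8
[0.3172626  0.39787993 0.64623042]
```

View pics/g1.png

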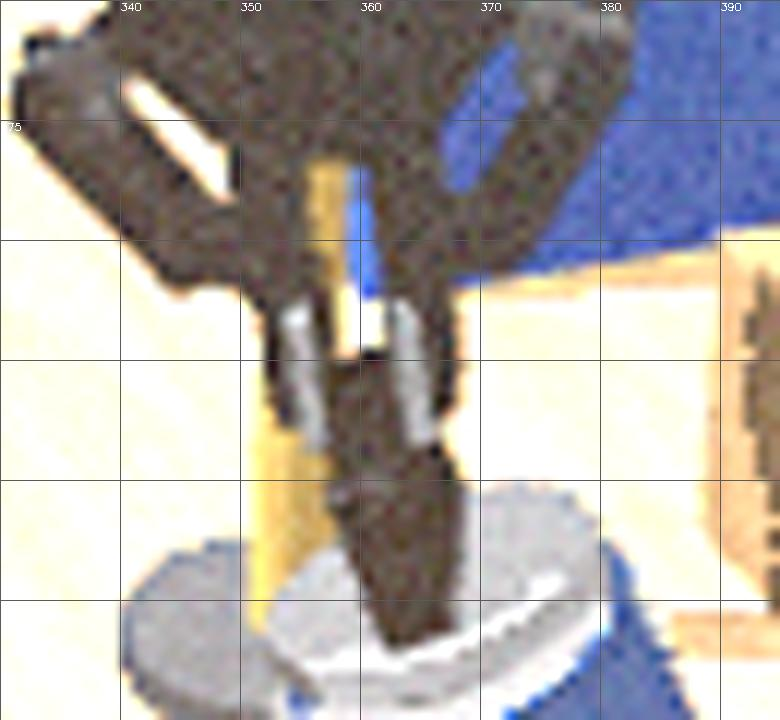

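```bash
python3 -m creep '[[[0,0,0.05],0],[[0,0,0.05],0],[[0,0,0.05],0],[[0,0,0.05],0]]' 0.45 40
python3 - <<'E'
from h import *
shot('side','s41')
enh("pics/s41.png","pics/g1.png",330,165,65,60,12,2.2)
E
```

```text
clock: 33.85
tool_pos: [663.4, -12.4, 193.5]
tcp_rot: [-2.989, 0.099, -2.028]
wrist_force: [0.6, -0.5, 0.2]
grip_width: 38.2
```

View pics/g1.png

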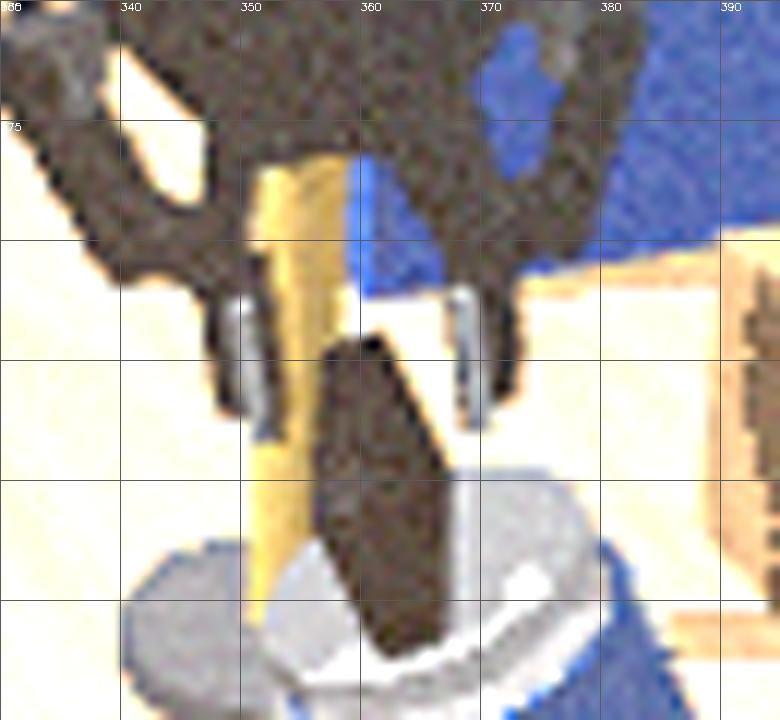

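```bash
python3 -m creep '[[[0,0,0.5],0],[[0,0,2],0],[[-1,0,3.5],0],[[-3,3,3],0],[[-4,3,1],0],[[-4,3,0],0],[[-4,3,0],0]]'
python3 - <<'E'
from h import *
shot('side','s42');shot('top','t42')
enh("pics/s42.png","pics/g1.png",340,180,56,50,14,2.2)
enh("pics/t42.png","pics/g2.png",305,155,50,52,11,2.2)
E
```

```text
clock: 34.6
tool_pos: [503.7, 105.3, 295.1]
tcp_rot: [-2.99, 0.099, -2.033]
wrist_force: [0.5, 1.0, -0.4]
grip_width: 38.8
```

View pics/g1.png

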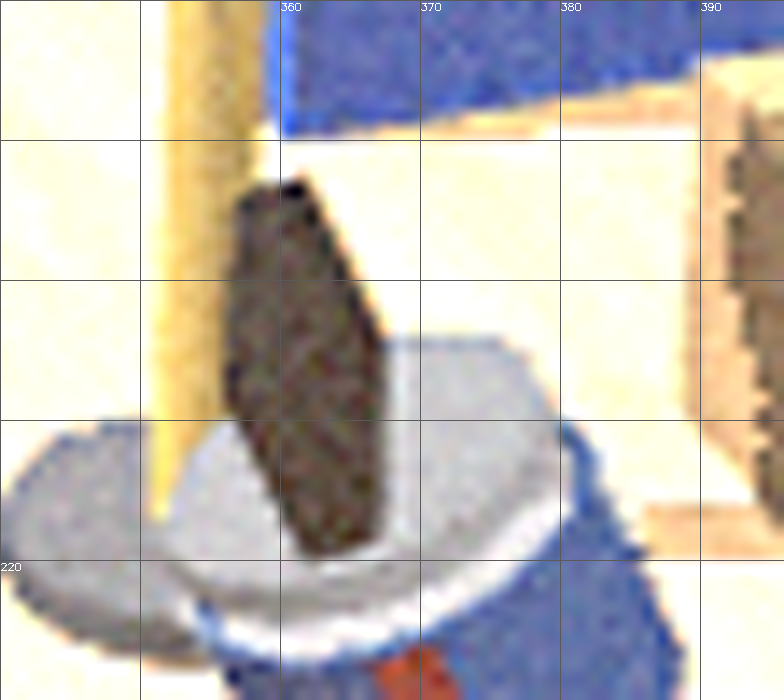

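View pics/g2.png

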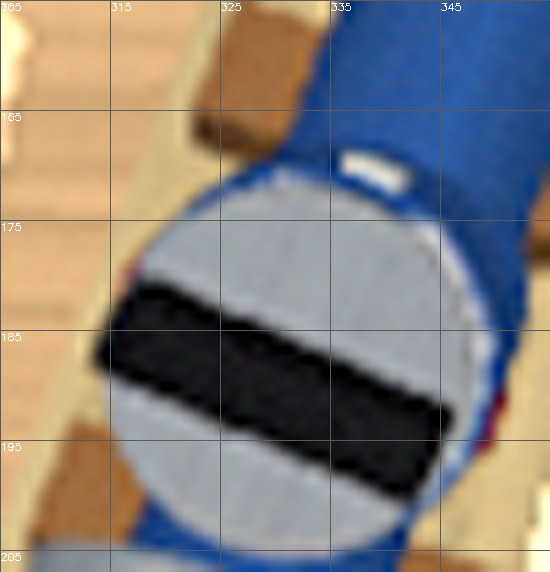

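```bash
python3 - <<'E'
from h import *
ims=[cv2.imread(f'pics/{n}.png')[195:235,340:395] for n in ('side0','s9','s42')]
ims=[cv2.resize(np.clip(i.astype(float)*2,0,255).astype(np.uint8),None,fx=7,fy=14,interpolation=cv2.INTER_CUBIC)[:, 0:265*1] if 0 else cv2.resize(np.clip(i[:, 8:46].astype(float)*2,0,255).astype(np.uint8),None,fx=7,fy=14,interpolation=cv2.INTER_CUBIC) for i in ims]
o=np.hstack(ims)
for k in range(0,40,5): cv2.line(o,(0,k*14),(o.shape[1],k*14),(80,80,80),1); cv2.putText(o,str(195+k),(0,k*14+10),0,.35,(0,0,255),1)
cv2.imwrite('pics/cmp.png',o);print(o.shape)
E
```

```text
(560, 798, 3)
```

View pics/cmp.png

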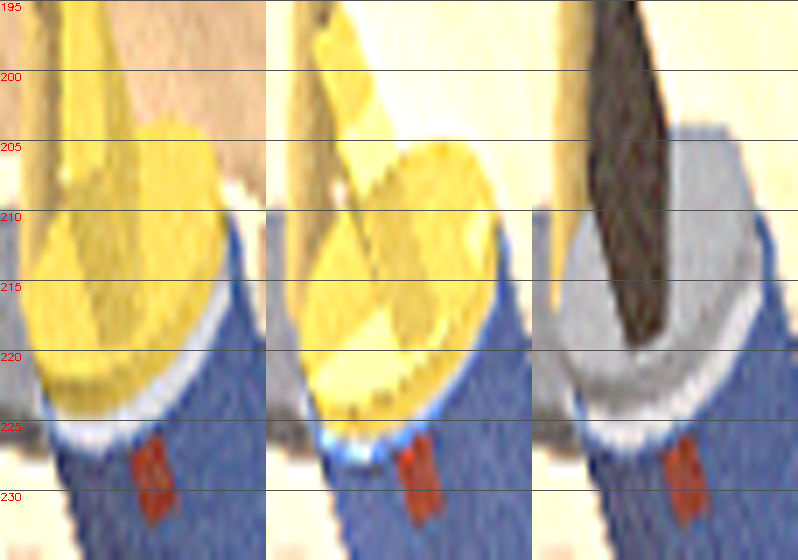

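View pics/t42.png

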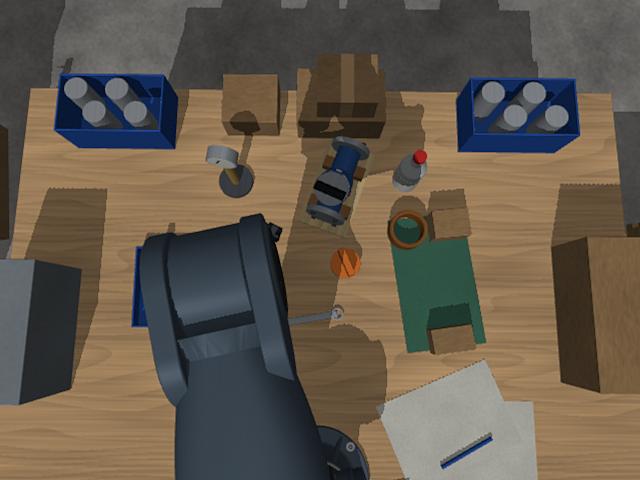

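View pics/s42.png

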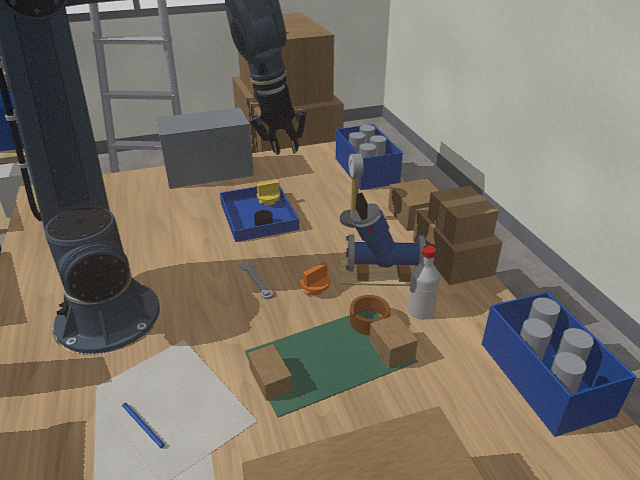

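The plug stands upright in the tray at (269,192), the cap is in the mouth at (361,205), and the bystanders have not moved. The arm is clear, so I let it settle and hand in.

```bash
python3 -m creep '[[[0,0,0.1],0],[[0,0,0],0]]'; python3 - <<'E'
from bench import robot
print(robot.hand_in())
E
```

```text
clock: 34.9
tool_pos: [500.9, 107.6, 298.4]
tcp_rot: [-2.989, 0.1, -2.026]
wrist_force: [0.4, -0.6, -0.1]
grip_width: 38.4
the job is handed in; nothing more can be done
None
```

I handed the job in at 34.9 s: the yellow plug stands upright in the tray's free half, and the steel cap is turned into its place in the branch. The plug was pushed in, turned anticlockwise, drawn out along the branch axis and set down. The cap was then leaned over in the grip to match the branch, pushed in, turned clockwise and let go.

**Checks that passed**
- **Cap height:** in the side view, the gap between the cap's flange and the rim matches the one the locked plug had at the start. It is clearly larger than when the plug was pushed in under the lip.
- **Plug and surroundings:** the plug stands upright close to the tray's +x wall. The bystanders look unmoved and the arm is well clear.

**What disagreed or went wrong**
- **Cap angle:** it lies about 5° farther clockwise than the plug did. I took this as play at the stop, because I did not see a clear jump in torque there.
- **Fingertips:** they proved to be about 20 mm short of the reported TCP. I worked this out from the pictures and by touching the plug.
- **Heights:** those from the two cameras came out about 5 mm lower than the text's, so I relied on the top view with the stated heights.
- **Slip:** my first grip on the plug, across the ends of its bar, slipped after about 14° of turn, and I had to grip it again.
- **Tool tilt:** an early turn ran into the last joint's range limit and left the tool tilted. The tilt grew to about 10° by the end.

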